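Fit the dryer holder to its stand and screw the hand nut home

TASK

Put the flat dryer holder on its bench stand, eye over the stud and arm down in the fork, so that it lies level. Then stand up the black hand nut, which lies on its side, set it open end down on the stud, back it off (anticlockwise from above) until its thread drops in, and screw it down clockwise until it sits on the holder. Leave the other things on the bench where they are.

Things in the scene. Friction and masses are not known exactly. Their poses are not given: they have to be found in the camera images.
- stand: Heavy grey bench stand; it does not move. Origin on the stud's axis at the underside of its base plate (84 x 146 x 8 mm), which lies on the 3 mm dark tool mat; z up; +y points from the stud to the fork. A round post of 53 mm diameter rises to the seat, 45 mm above the origin; the steel stud goes up from there.
- stud_seat (a point): Point on the stud's axis at the top of the post, where the holder's eye rests; 45 mm above the stand's origin, same axes. The stud above it: 26 mm core, coarse three-start right-hand thread, outside 36 mm, lead 28.5 mm a turn (clockwise from above goes down).
- stud_crown (a point): Point on the stud's axis 30 mm above the seat, where the thread ends in a level crown with three entry notches 40 degrees wide, centred 20, 140 and 260 degrees anticlockwise (from above) of the stand's +x. Above the crown a plain 26 mm pilot with a conical tip goes on for 15 mm.
- fork (a point): Point 75 mm from the stud along the stand's +y, level with the seat, on the fork rest: an upright plate 10 mm thick whose two cheeks, 36 mm apart and 9 mm higher than the seat, take the holder's arm between them. Between post and fork the arm is free below and beside for about 40 mm.
- holder: Flat dryer holder, light metal, 12 mm thick, 195 mm long, 0.22 kg, lying on the white bench right of the cable; both faces alike. An arm 30 mm wide joins a small eye and a large ring. Origin at the underside in mid arm (mass centre 2 mm before it), z up, +y along the arm to the ring. The bare arm, to be gripped across its width, runs from 34 mm behind the origin (eye side) to 20 mm before it.
- eye (a point): Centre of the holder's eye at the underside, 62 mm behind its origin; hole 42 mm, outside 56 mm.
- dryer_ring (a point): Centre of the holder's large ring at the underside, 63 mm before its origin (125 mm from the eye); inside 72 mm, outside 84 mm.
- nut: Black eight-sided hand nut, 48 mm across flats, 64 mm long, 0.16 kg, lying on a flat on the white bench before the tool mat. Origin in the middle of its open end; +z along its axis to the closed end (level at the start, 24 mm above the bench); the flats face +x and every 45 degrees from it. The bench at x 0.44 to 0.50, y 0.22 to 0.42 is free for standing it up, open end down.
- nut_lug (a point): Inner tip of the first of the nut's three lugs, on its +x side 7 mm above the open end; the others 120 and 240 degrees on. Each is 6 mm wide and 4 mm high and reaches 14.5 mm from the axis; the bore is 39 mm, so the nut has 1.5 mm play all round the stud.
- nut_top (a point): Middle of the nut's closed end. Put on the stud with lugs beside the notches, the nut rests on the crown, underside 26 mm above the seat; turned anticlockwise until its +x is 11 to 26 degrees anticlockwise of the stand's +x (or 120 or 240 degrees on) it falls to about 17.5 mm when let loose; then about 80 degrees clockwise bring it down to 12 mm, on the holder.
- ring_light: Floor lamp at the right end of the bench (origin at its foot). Its upright hoop stands across x 0.26 to 0.59 at y -0.46 to -0.54, 130 to 460 mm above the bench, close before the robot's starting hand: draw the hand away in +y (to about y -0.34) before swinging to the bench.
- strip_top: Power strip with plugs on the bench, x 0.58 to 0.67, y -0.24 to 0.01, up to 98 mm high; its black cable arches to the front edge through (0.56, -0.06), 94 mm high, (0.51, 0.02), 45 mm high, and (0.40, 0.07).
- water_bottle: Clear water bottle, 60 mm in diameter, 214 mm tall, upright; origin under its middle. It, the gel and the lotion stand in a row before the power strip, in any order.
- gel_magenta: Slim black and magenta gel bottle, 30 mm in diameter, 132 mm tall, upright; origin under its middle.
- lotion_blue: Blue lotion can with a dark cap, 41 mm in diameter, 131 mm tall, upright; origin under its middle.
- duster_wood: Neck duster standing on its wooden handle, 95 mm wide, 124 mm tall; origin under its middle.
- knuckle_brush: Black club brush, 49 x 72 x 56 mm, lying near the front edge; origin under its middle.
- claw_lime: Lime hair claw, 53 x 73 x 41 mm; origin under its middle.
- trimmer_silver: Silver and black trimmer, 34 x 151 x 36 mm, lying; origin under its middle.
- shears_a: Steel shears lying on the tool mat, 60 x 172 x 7 mm; origin under their middle.

How it is judged:
On the way, in this order (a step that is already met when the one before it is completed fails the run):
1. the holder lies level on the stand, its eye over the stud and its arm in the fork, released (z of eye in the frame of stud_seat between -0.002 and 0.002 m and horizontal distance between eye and stud_seat below 0.005 m and angle between holder's own z axis and vertical below 0.05 rad and horizontal distance between dryer_ring and fork below 0.056 m and contact force between the fingers and holder below 0.1 N), for 0.2 s.
2. the nut stands upright over the stud and has dropped into the thread (underside less than 21 mm above the seat) (horizontal distance between nut and stud_seat below 0.004 m and angle between nut's own z axis and vertical below 0.08 rad and z of nut in the frame of stud_seat below 0.021 m), for 0.1 s.
At the end, for the whole second after the job is handed in: The holder lies level on the seat (within 2 mm, eye within 5 mm of the stud axis, ring on the fork side); the nut is upright on it (within 4 mm and 0.08 rad of the stud axis), its underside 10.5 to 13.2 mm above the seat (12 is down on the holder); both at rest (z of eye in the frame of stud_seat between -0.002 and 0.002 m and horizontal distance between eye and stud_seat below 0.005 m and angle between holder's own z axis and vertical below 0.05 rad and horizontal distance between dryer_ring and fork below 0.056 m and horizontal distance between nut and stud_seat below 0.004 m and angle between nut's own z axis and vertical below 0.08 rad and z of nut in the frame of stud_seat between 0.0105 and 0.0132 m and linear speed of each of nut, holder below 0.02 m/s); the robot touches nothing.
It fails at once if another thing on the bench is shifted by more than 30 mm (distance of any of water_bottle, gel_magenta, lotion_blue, duster_wood, knuckle_brush, claw_lime, trimmer_silver, shears_a from where it was at the start of the episode above 0.03 m).
It also fails if it takes over 72 s, if anything falls off the work surface, if the arm or the gripper's body presses on something with over 40 N, if the wrist force passes 120 N, or if a joint passes its speed limit or range.

ROBOT

A 6-joint arm with a two-finger parallel gripper is mounted at the origin on a cart in front of the work surface, level with it; the furniture and walls round the work are solid. World frame = base frame: x ahead of the robot, y to its left, z up, the work surface at z = 0. Lengths are in m, angles in rad, forces in N, time in s.
With the tool pointing down it reaches from about 0.325 to 0.775 m from the base axis. Payload 9.3 kg.
Tool frame: the origin (TCP) lies midway between the tips of the shut fingers; the grasp point (between the pads) lies bot.pinch_z behind it (bot.pinch_z is the distance from the TCP to the grasp point, in m); z points along the fingers, y is the line along which they close (so a half turn about z gives the same grasp; the last joint's range is limited). The gripper opens to 85 mm and grips with 20 to 120 N. Pads are 22 mm wide; open, the fingers measure 114 mm over their backs; the gripper's body (76 mm by 85 mm) begins 54 mm behind the grasp point. The pads swing forward as they close: fully open they stand 13 mm farther back than shut.
Start: joints at [-1.435, 0.259, 0.021, 1.334, 0, 1.418], TCP at [0.157, -0.527, 0.231] pointing down, gripper open.
Joint ranges: [-3.04, 3.04], [-0.91, 1.82], [-1.04, 1.36], [-1.92, 1.95], [-1.52, 1.45], [-3.14, 3.14]. Speed limits (rad/s): [2.22, 2.22, 2.79, 3.14, 3.14, 3.14].

INTERFACE

Orientations are given as [roll, pitch, yaw] about the fixed x, y, z axes, in that order (R = Rz(yaw) Ry(pitch) Rx(roll)).
In Python, from station import state, imaging, bot gives the robot as it stands.
- The arm moves only by the shell command python3 -m jog 'ROWS'. ROWS is JSON, a list that holds one entry, the list of rows, each a list of 7 numbers: the turn, a rotation vector about the tool's x, y, z in rad, then the shift along the tool's x, y, z in m, then the finger opening in m, from 0 to 0.0854. In form: [[[ax, ay, az, x, y, z, jaw], ...]]. A call has 1 to 12 rows; each row is the pose to reach, as a shift and turn from the pose commanded when the call began, along the tool's axes at that moment; what a row does not reach only later rows make up. A row lasts 1/12 s, in which the tool goes at most 41.7 mm and 7.16 degrees, less where a joint would pass 70% of its speed; a pose out of reach is approached as far as the arm can. A call with a gripper value outside its range is refused whole. The fingers move at their own pace and stop on an object; the grip force is fixed at half the most. Time passes only in rows, so rows that repeat a pose let the fingers close. It gives the time, the measured TCP pose, the force, the opening and the grip force at its end, in the units of the state.
- state(): the state, without advancing time (a new reading comes with each control period).
- imaging.grab_frame(name): name is "scene" or "top" or "wrist"; returns the picture (400x640x3 uint8, red, green, blue); there is no depth.
- imaging.camera_info(name): a dict with "intrinsics" (3x3 intrinsics, pixels), "origin" and "rotation" of the camera in the world. Camera axes: x right, y up, looking along -z (the intrinsics and any distortion apply to the point x, -y, -z); pixel columns grow to the right and rows downward; lengths in m; the calibration is good to about 2 mm. A picture is of the moment at which its call begins: read the wrist's pose just before it. camera_info takes no time and is no camera call; for the wrist camera it gives the pose at the moment of the call.
- bot.finish_job(): hands the job in; it is judged then, once.
The state is a dict: "time": time; "joint_positions": joint angles; "joint_velocities": joint speeds; "effort": joint torques, N m; "eef_pos": TCP position; "tool_rot": TCP orientation; "ft_force": force on the tool from outside, world axes, zero at the start; "moment": the same for the moment, N m; "grip_width": opening from 0.0 (shut) to 1.0 (fully open); "grip_force": force on a finger pad.
Only numpy, scipy, OpenCV 4.12 (cv2) and the standard library are available. Lean on these libraries where they do the work, as an engineer would, in place of code of your own. Each camera call takes 0.05 s, during which the arm holds its last target. There are 200 camera calls.

## Working session

There is one attempt and no reset: what is moved stays moved. The work goes in short steps, Python scripts to look and compute and a shell command to move; the robot and the scene stay as the last step left them, time stands still between calls to the robot, and variables do not carry over. Pictures are saved under pics/ and viewed, at most 10 in all, crops included, and the job is handed in when it is done.

```bash
ls; mkdir -p pics; python3 - <<'E'
from station import state, imaging, bot
import cv2,numpy as np
s=state();print(s); print(bot.pinch_z)
for n in("scene","top"):
    im=imaging.grab_frame(n);cv2.imwrite(f"pics/{n}0.png",im[:,:,::-1]);print(n,imaging.camera_info(n))
print(imaging.camera_info("wrist"))
E
```

```text
pics
{'time': 0.0, 'joint_positions': array([-1.43460016e+00,  2.59194802e-01,  2.07013743e-02,  1.33371351e+00,
       -1.98746003e-05,  1.41822216e+00]), 'joint_velocities': array([ 6.81297166e-04, -8.14685828e-05, -1.56377326e-03, -1.47370357e-03,
        1.92522402e-03, -4.53149439e-04]), 'effort': array([ 1.91469708e-04, -5.55638230e+01,  3.44535363e+01,  1.35811933e-02,
       -3.56958953e-04, -7.91641526e-06]), 'eef_pos': array([ 0.15658585, -0.52691143,  0.230641  ]), 'tool_rot': array([-3.14019541e+00, -1.94744808e-04,  2.88770210e-01]), 'ft_force': array([-0.28062769, -0.41208988,  0.16762849]), 'moment': array([ 0.0328076 ,  0.01560481, -0.00428848]), 'grip_force': 0.0, 'grip_width': 1.0011196368835626}
0.0187
scene {'intrinsics': array([[487.99205784,   0.        , 310.0587157 ],
       [  0.        , 487.99205784, 204.65851462],
       [  0.        ,   0.        ,   1.        ]]), 'origin': array([-0.92381051, -1.12590335,  1.31027369]), 'rotation': array([ 0.84257262, -0.01814812, -0.88922012])}
top {'intrinsics': array([[488.65878543,   0.        , 319.30503333],
       [  0.        , 488.65878543, 195.29897095],
       [  0.        ,   0.        ,   1.        ]]), 'origin': array([0.32169607, 0.00890602, 1.67938166]), 'rotation': array([ 0.10397111,  0.00328228, -1.58027072])}
{'intrinsics': array([[286.34418973,   0.        , 322.3972717 ],
       [  0.        , 286.34418973, 198.1486633 ],
       [  0.        ,   0.        ,   1.        ]]), 'origin': array([ 0.23721002, -0.50238643,  0.37190614]), 'rotation': array([-0.33275583,  0.00243945, -1.28326613])}
```

View top.

```bash
python3 - <<'E'
import cv2
t=cv2.imread("pics/top0.png")
cv2.imwrite("pics/top0b.png",cv2.resize(t[60:360,80:480],None,fx=2,fy=2,interpolation=cv2.INTER_CUBIC))
E
```

```text
(no output)
```

View pics/top0.png

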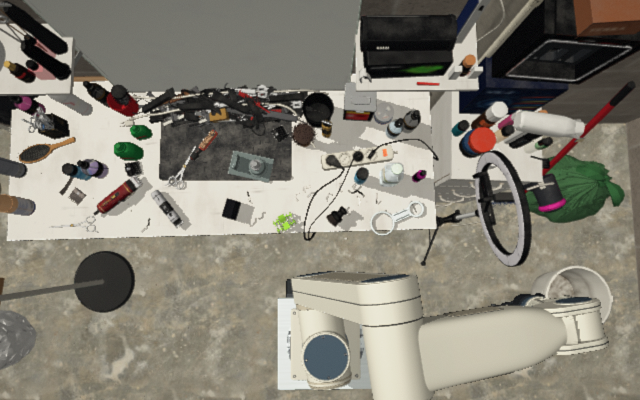

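```bash
python3 - <<'E'
import cv2
t=cv2.imread("pics/top0.png")
a=cv2.resize(t[140:240,210:310],None,fx=6,fy=6,interpolation=cv2.INTER_CUBIC)
cv2.imwrite("pics/a.png",a)
b=cv2.resize(t[190:245,350:440],None,fx=8,fy=8,interpolation=cv2.INTER_CUBIC)
cv2.imwrite("pics/b.png",b)
E
```

```text
(no output)
```

View pics/a.png

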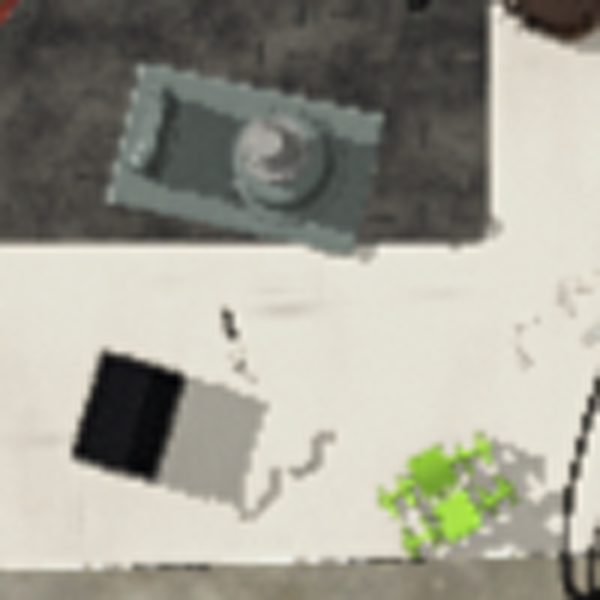

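View pics/b.png

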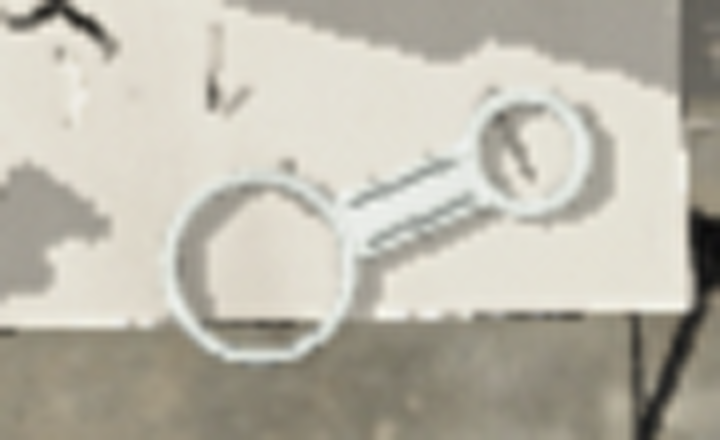

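```bash
cat > h.py <<'E'
import numpy as np, cv2
from scipy.spatial.transform import Rotation as Ro
from station import state, imaging, bot
def ray(ci,px):
    K=np.array(ci["intrinsics"]);R=Ro.from_euler('xyz',ci["rotation"]).as_matrix()
    px=np.atleast_2d(px).astype(float)
    d=np.c_[(px[:,0]-K[0,2])/K[0,0],-(px[:,1]-K[1,2])/K[1,1],-np.ones(len(px))]
    return np.array(ci["origin"]),d@R.T
def world(ci,px,z):
    o,d=ray(ci,px); return o+d*((z-o[2])/d[:,2])[:,None]
def proj(ci,P):
    K=np.array(ci["intrinsics"]);R=Ro.from_euler('xyz',ci["rotation"]).as_matrix()
    c=(np.atleast_2d(P)-ci["origin"])@R
    return np.c_[K[0,2]+K[0,0]*c[:,0]/-c[:,2],K[1,2]-K[1,1]*c[:,1]/-c[:,2]]
def uncrop(c,o,s): return (np.atleast_2d(c)+.5)/s-.5+np.array(o)
E
python3 - <<'E'
from h import *
ci=imaging.camera_info("top")
np.set_printoptions(precision=4,suppress=True)
u=lambda *c:uncrop(c,(210,140),6)
print("plate",world(ci,u((140,65),(383,112),(350,250),(110,200)),.011))
print("post",world(ci,u((283,160)),.048),"tip",world(ci,u((272,147)),.093))
print("nut",world(ci,u((105,350),(185,372),(157,482),(75,460)),.048-.01))
v=lambda *c:uncrop(c,(350,190),8)
print("holder ring,eye",world(ci,v((262,267),(531,151)),.012))
cs=imaging.camera_info("scene"); 
for P in([.46,.3,.02],[.36,.3,.02],[.45,.15,.05],[.4,-.25,.0]): print(proj(cs,P))
t=cv2.imread("pics/scene0.png")
p=proj(cs,[.42,.2,.03])[0].astype(int);print(p)
x0,y0=p[0]-60,p[1]-40
cv2.imwrite("pics/s.png",cv2.resize(t[y0:y0+80,x0:x0+120],None,fx=6,fy=6,interpolation=cv2.INTER_CUBIC))
E
```

```text
plate [[0.6553 0.3108 0.011 ]
 [0.6263 0.1703 0.011 ]
 [0.5462 0.1893 0.011 ]
 [0.5766 0.3274 0.011 ]]
post [[0.5927 0.2231 0.048 ]] tip [[0.5925 0.2232 0.093 ]]
nut [[0.4872 0.3242 0.038 ]
 [0.4743 0.2791 0.038 ]
 [0.4126 0.2943 0.038 ]
 [0.4254 0.3404 0.038 ]]
holder ring,eye [[ 0.3989 -0.2012  0.012 ]
 [ 0.4473 -0.3172  0.012 ]]
[[255.7998 130.5779]]
[[240.8519 139.5907]]
[[277.6839 137.7347]]
[[340.9634 187.6325]]
[265 140]
```

View pics/s.png

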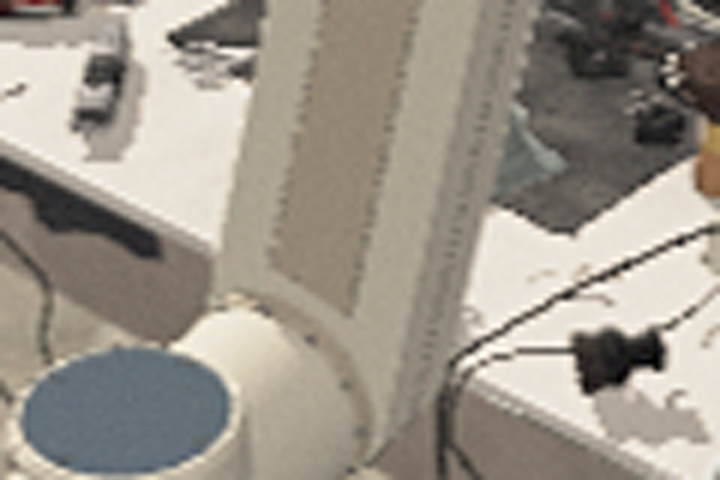

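The pictures show the stand at about (0.593, 0.223) with yaw about -0.21, the nut lying at about (0.45, 0.31), and the holder with its eye at (0.447, -0.317) and ring at (0.399, -0.201). In the scene picture the arm hides the nut.

```bash
cat >> h.py <<'E'
def go(pos,yaw):
    "delta row from the present pose to a tool-down pose"
    s=state();R=Ro.from_euler('xyz',s["tool_rot"]);T=Ro.from_euler('xyz',[np.pi,0,yaw])
    print("row",np.round((R.inv()*T).as_rotvec(),4),np.round(R.inv().apply(np.array(pos)-s["eef_pos"]),4),"jaw",round(s["grip_width"]*.0854,4),"t",round(s["time"],2),"q",np.round(s["joint_positions"],2),"F",np.round(s["ft_force"],1))
E
python3 -c "
from h import *
go([.17,-.34,.24],.289)"

```

```text
row [-0.0012 -0.0002 -0.0003] [ 0.0661 -0.1754 -0.0091] jaw 0.0851 t 0.1 q [-1.43  0.26  0.02  1.33 -0.    1.42] F [-1.  -0.2 -0.6]
```

```bash
python3 -m jog '[[[0,0,0,0.066,-0.175,-0.009,0.085],[0,0,0,0.066,-0.175,-0.009,0.085],[0,0,0,0.066,-0.175,-0.009,0.085],[0,0,0,0.066,-0.175,-0.009,0.085],[0,0,0,0.066,-0.175,-0.009,0.085],[0,0,0,0.066,-0.175,-0.009,0.085]]]'
python3 -c "
from h import *
go([.41,-.29,.27],1.966)"
```

```text
time: 0.6
eef_pos: [0.1701, -0.3365, 0.2409]
tool_rot: [3.142, -0.0, 0.29]
ft_force: [0.1, -1.4, 1.0]
grip_width: 0.998
grip_force: 0.0
row [ 3.0000e-04 -1.0000e-04 -1.6756e+00] [ 0.2431  0.0241 -0.0291] jaw 0.0852 t 0.6 q [-1.33 -0.04 -0.3   1.31  0.    1.52] F [ 0.1 -1.4  1. ]
```

```bash
python3 -m jog '[[[0,0,-0.2,0.04,0.004,-0.005,0.06],[0,0,-0.4,0.08,0.008,-0.01,0.06],[0,0,-0.6,0.12,0.012,-0.015,0.06],[0,0,-0.8,0.16,0.016,-0.02,0.06],[0,0,-1.0,0.2,0.02,-0.029,0.06],[0,0,-1.2,0.243,0.024,-0.029,0.06],[0,0,-1.4,0.243,0.024,-0.029,0.06],[0,0,-1.676,0.243,0.024,-0.029,0.06],[0,0,-1.676,0.243,0.024,-0.029,0.06],[0,0,-1.676,0.243,0.024,-0.029,0.06],[0,0,-1.676,0.243,0.024,-0.029,0.06],[0,0,-1.676,0.243,0.024,-0.029,0.06]]]'
python3 -m jog '[[[0,0,-0.181,0,0,0,0.06],[0,0,-0.181,0,0,0,0.06],[0,0,-0.181,0,0,0,0.06],[0,0,-0.181,0,0,0,0.06]]]'
python3 - <<'E'
from h import *
go([.41,-.29,.27],1.966)
ci=imaging.camera_info("wrist"); im=imaging.grab_frame("wrist"); cv2.imwrite("pics/w1.png",im[:,:,::-1])
print(ci["origin"],ci["rotation"])
E
```

```text
time: 1.6
eef_pos: [0.4101, -0.2949, 0.2687]
tool_rot: [-3.141, -0.001, 1.795]
ft_force: [-0.1, -0.2, -0.4]
grip_width: 0.702
grip_force: 0.0
time: 1.93
eef_pos: [0.4099, -0.2948, 0.2689]
tool_rot: [-3.141, -0.001, 1.967]
ft_force: [0.5, -0.1, 0.3]
grip_width: 0.705
grip_force: 0.0
row [-0.0002 -0.0005  0.0014] [ 0.0044  0.0019 -0.0011] jaw 0.0602 t 1.93 q [-0.79  0.17  0.    1.4  -0.    0.38] F [ 0.5 -0.1  0.3]
[ 0.37707618 -0.21627428  0.41010133] [-3.31464883e-01 -1.49532062e-04  3.95347882e-01]
```

View pics/w1.png

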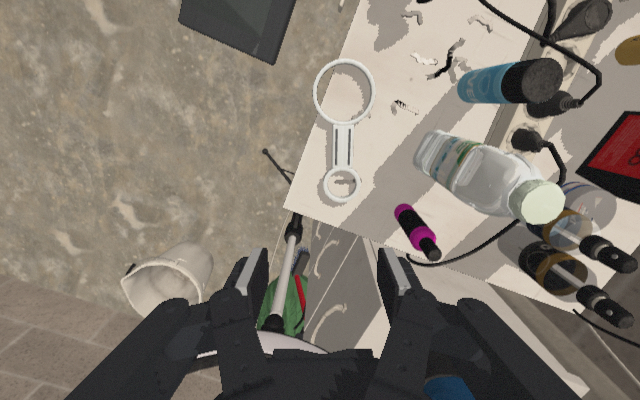

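The wrist view shows the ring centred at about (344, 92), the eye at (342, 184) and the arm straight up the image. The bottles are well to the right.

```bash
python3 - <<'E'
from h import *
np.set_printoptions(precision=4,suppress=True)
ci=imaging.camera_info("wrist")
im=cv2.imread("pics/w1.png")
# refine: fit circles to bright edges around estimates
g=cv2.cvtColor(im,cv2.COLOR_BGR2GRAY)
for c,r in(((344,92),31),((342,184),19)):
    h=cv2.HoughCircles(cv2.resize(g[c[1]-45:c[1]+45,c[0]-45:c[0]+45],None,fx=4,fy=4,interpolation=cv2.INTER_CUBIC),cv2.HOUGH_GRADIENT,1.2,20,param1=120,param2=20,minRadius=int(r*4*.75),maxRadius=int(r*4*1.1))
    print([ (x[0]/4+c[0]-45,x[1]/4+c[1]-45,x[2]/4) for x in h[0][:4]])
P=world(ci,[(344,92),(342,184),(342.5,145)],.012);print(P,np.linalg.norm(P[0]-P[1]))
d=P[0]-P[1];print("yaw",np.arctan2(-d[0],d[1]))
print("bottles",world(ci,[(404,208),(430,160),(466,92)],0.0))
E
```

```text
[(np.float32(341.45), np.float32(91.850006), np.float32(30.36)), (np.float32(347.45), np.float32(93.05), np.float32(31.11)), (np.float32(345.35), np.float32(88.25), np.float32(25.2)), (np.float32(338.75), np.float32(98.45), np.float32(24.57))]
[(np.float32(341.55), np.float32(184.45), np.float32(18.27)), (np.float32(318.15), np.float32(160.45), np.float32(17.22)), (np.float32(352.35), np.float32(154.15), np.float32(15.42))]
[[ 0.3995 -0.1967  0.012 ]
 [ 0.4477 -0.3118  0.012 ]
 [ 0.4256 -0.2603  0.012 ]] 0.12477432411507541
yaw 0.39654560741381284
bottles [[ 0.5531 -0.3131  0.    ]
 [ 0.5528 -0.2325  0.    ]
 [ 0.5515 -0.133   0.    ]]
```

```bash
python3 -c "
from h import *
go([.428,-.2685,.004],1.967)"
```

```text
row [-0.0002 -0.0005  0.0002] [0.0171 0.0269 0.265 ] jaw 0.0603 t 1.98 q [-0.79  0.17  0.    1.4  -0.    0.38] F [-0.1 -0.3 -0.1]
```

```bash
python3 -m jog '[[[0,0,0,0.017,0.027,0.04,0.05],[0,0,0,0.017,0.027,0.08,0.05],[0,0,0,0.017,0.027,0.12,0.05],[0,0,0,0.017,0.027,0.16,0.05],[0,0,0,0.017,0.027,0.2,0.05],[0,0,0,0.017,0.027,0.23,0.05],[0,0,0,0.017,0.027,0.25,0.05],[0,0,0,0.017,0.027,0.26,0.05],[0,0,0,0.017,0.027,0.265,0.05],[0,0,0,0.017,0.027,0.265,0.05]]]'
python3 -m jog '[[[0,0,0,0,0,0,0.02],[0,0,0,0,0,0,0.02],[0,0,0,0,0,0,0.02],[0,0,0,0,0,0,0.02],[0,0,0,0,0,0,0.02],[0,0,0,0,0,0,0.02]]]'
python3 -m jog '[[[0,0,0,0,0,-0.03,0.02],[0,0,0,0,0,-0.06,0.02],[0,0,0,0,0,-0.1,0.02],[0,0,0,0,0,-0.14,0.02],[0,0,0,0,0,-0.18,0.02],[0,0,0,0,0,-0.22,0.02],[0,0,0,0,0,-0.26,0.02],[0,0,0,0,0,-0.3,0.02],[0,0,0,0,0,-0.3,0.02]]]'
python3 -c "
from h import *
go([.59,.223,.3],1.36)
im=imaging.grab_frame('wrist'); cv2.imwrite('pics/w2.png',im[:,:,::-1])"
```

```text
time: 2.82
eef_pos: [0.4278, -0.2681, 0.0033]
tool_rot: [-3.141, -0.002, 1.968]
ft_force: [-0.1, -0.3, 0.3]
grip_width: 0.586
grip_force: 0.0
time: 3.32
eef_pos: [0.4287, -0.2688, 0.0055]
tool_rot: [3.141, 0.002, 1.97]
ft_force: [-0.6, 1.0, 7.1]
grip_width: 0.324
grip_force: 60.1
time: 4.07
eef_pos: [0.4292, -0.2693, 0.3123]
tool_rot: [3.137, 0.01, 1.97]
ft_force: [0.7, -0.4, -2.7]
grip_width: 0.326
grip_force: 60.1
row [0.008  0.0086 0.6097] [0.3913 0.3393 0.0099] jaw 0.0279 t 4.07 q [-0.73  0.16  0.1   1.5  -0.    0.45] F [ 0.7 -0.4 -2.7]
```

View pics/w2.png

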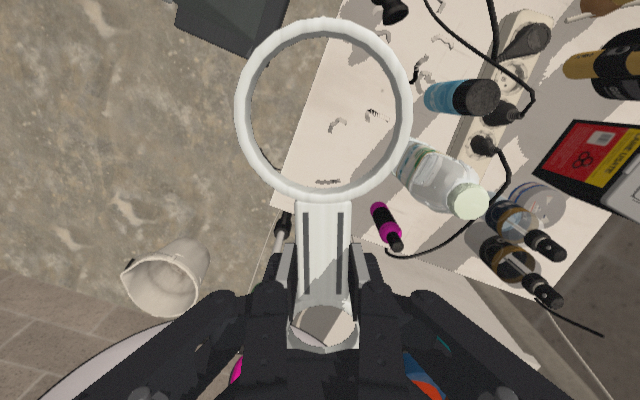

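The holder is in the hand, ring straight ahead: outer edge at columns 234 to 413 from row 17, inner edge at columns 249 to 402 and rows 32 to 190.

```bash
cat >> h.py <<'E'
def ring_in_hand(ext_out,ext_in):
    "ext: left,right,top,(bottom) pixel extremes of outer/inner circle of the ring's top face; returns centre in tool frame"
    from scipy.optimize import least_squares
    s=state();ci=imaging.camera_info("wrist");R=Ro.from_euler('xyz',s["tool_rot"]).as_matrix()
    a=np.linspace(0,2*np.pi,361)
    def f(p):
        e=[]
        for r,ex in((.042,ext_out),(.036,ext_in)):
            q=proj(ci,s["eef_pos"]+(np.c_[p[0]+r*np.cos(a),p[1]+r*np.sin(a),p[2]+0*a])@R.T)
            e+=[q[:,0].min()-ex[0],q[:,0].max()-ex[1],q[:,1].min()-ex[2]]+([q[:,1].max()-ex[3]] if len(ex)>3 else [])
        return e
    o=least_squares(f,[.075,0,-.007]);print("ring centre top, tool frame",o.x,"res",np.round(o.fun,1));return o.x
E
python3 - <<'E'
from h import *
ring_in_hand((234,413,17),(249,402,32,190))
s=state();ci=imaging.camera_info("wrist")
# eye hole visible: where would eye be
R=Ro.from_euler('xyz',s["tool_rot"]).as_matrix()
print(Ro.from_matrix(R).as_matrix().T@(np.array(ci["origin"])-s["eef_pos"]))
ct=imaging.camera_info("top")
print(s["eef_pos"])
for x in(.073,.077,.0815):
    print(x,proj(ci,s["eef_pos"]+np.array([[x,0,-.007],[x-.125,0,-.007],[x-.125+.028,0,-.007],[x-.042,0,-.007]])@R.T))
E
```

```text
ring centre top, tool frame [ 0.07675697  0.00098236 -0.00048673] res [ 1.5  0.6 -0.8 -0.7 -1.3  0.2  0.7]
[ 8.52119965e-02 -4.25963736e-05 -1.41153648e-01]
[ 0.4289837  -0.26904479  0.30865971]
0.073 [[322.43040676 127.72661245]
 [322.68779897 341.71150743]
 [322.64136374 303.10724081]
 [322.53307859 213.08359237]]
0.077 [[322.41949669 118.65645212]
 [322.68147011 336.44996532]
 [322.6343008  297.23541101]
 [322.52414592 205.65734852]]
0.0815 [[322.40695736 108.23178279]
 [322.6742333  330.43358568]
 [322.62621713 290.51499391]
 [322.51390026 197.13954594]]
```

```bash
python3 -c "
from h import *
go([.576,.145,.3],1.36)"
```

```text
row [0.0055 0.0059 0.6097] [0.3245 0.2963 0.0073] jaw 0.0277 t 4.12 q [-0.73  0.17  0.1   1.49 -0.    0.45] F [ 0.1  0.2 -2.6]
```

```bash
python3 -m jog '[[[0,0,0.05,0.025,0.022,0,0.02],[0,0,0.11,0.055,0.048,0,0.02],[0,0,0.17,0.085,0.074,0,0.02],[0,0,0.23,0.115,0.1,0,0.02],[0,0,0.29,0.145,0.126,0,0.02],[0,0,0.35,0.175,0.152,0,0.02],[0,0,0.41,0.205,0.18,0,0.02],[0,0,0.47,0.235,0.21,0,0.02],[0,0,0.53,0.265,0.24,0,0.02],[0,0,0.57,0.295,0.27,0,0.02],[0,0,0.61,0.3245,0.296,0.007,0.02],[0,0,0.61,0.3245,0.296,0.007,0.02]]]'
python3 -m jog '[[[0,0,0,0,0,0,0.02],[0,0,0,0,0,0,0.02],[0,0,0,0,0,0,0.02],[0,0,0,0,0,0,0.02]]]'
python3 - <<'E'
from h import *
go([.576,.145,.3],1.36)
im=imaging.grab_frame('wrist')[:,:,::-1]; cv2.imwrite('pics/w3.png',im)
cv2.imwrite('pics/w3b.png',cv2.resize(im[0:215,180:450],None,fx=2.75,fy=2.75,interpolation=cv2.INTER_CUBIC))
E
```

```text
time: 5.12
eef_pos: [0.5754, 0.1516, 0.294]
tool_rot: [-3.138, -0.001, 1.362]
ft_force: [-0.0, -1.5, -1.9]
grip_width: 0.323
grip_force: 60.0
time: 5.45
eef_pos: [0.5746, 0.1445, 0.2975]
tool_rot: [3.141, 0.0, 1.358]
ft_force: [0.1, 0.2, -1.1]
grip_width: 0.325
grip_force: 60.1
row [ 0.0003  0.0001 -0.0017] [ 0.0008  0.0013 -0.0025] jaw 0.0277 t 5.45 q [ 0.1   0.33  0.28  1.53 -0.    1.89] F [ 0.1  0.2 -1.1]
```

View pics/w3b.png

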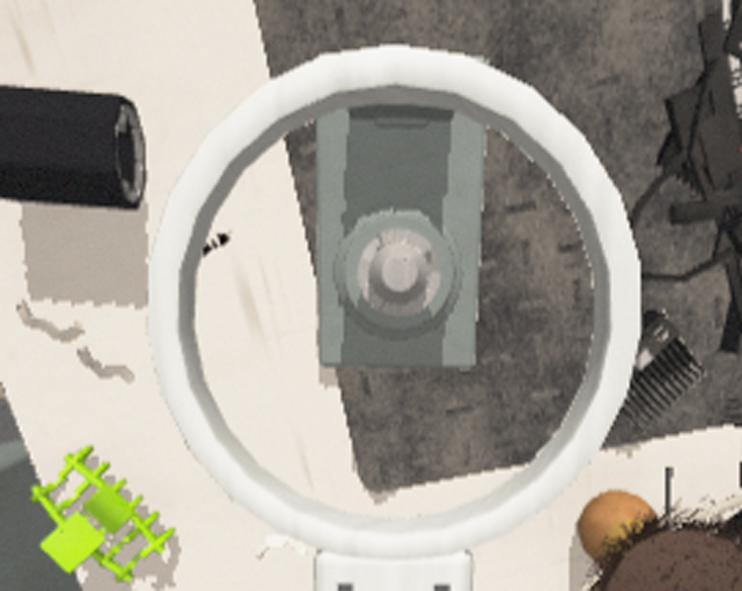

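Through the ring I see the stud tip at crop (400, 268), the post top centred at (399, 271) and the plate edges almost vertical. The nut's open end faces image right, which is world +x.

```bash
python3 - <<'E'
from h import *
np.set_printoptions(precision=4,suppress=True)
ci=imaging.camera_info("wrist");s=state()
u=lambda *c:uncrop(c,(180,0),2.75)
print("post",world(ci,u((398.5,271)),.048),"tip",world(ci,u((400,268)),.093),"crown",world(ci,u((399,270)),.078))
pl=world(ci,u((316,115),(320,365),(475,367),(486,120)),.011);print(pl)
for a,b in((1,0),(2,3)):
    d=pl[a]-pl[b]; print("yaw",np.arctan2(d[0],-d[1]))
d=pl[2]-pl[1];print("yaw",np.arctan2(d[1],d[0]),np.linalg.norm(d))
print("mid of near edge",(pl[1]+pl[2])/2)
x=ring_in_hand(u((148,45))[0].tolist()[:0]+[233.8,413,16.4,201],[249,402,32,190])
# nut
print("nut px z.024:",world(ci,u((135,98),(138,207)),.024),world(ci,u((122,150)),.024))
E
```

```text
post [[0.5952 0.2285 0.048 ]] tip [[0.5957 0.2294 0.093 ]] crown [[0.5952 0.2288 0.078 ]]
[[0.5714 0.3067 0.011 ]
 [0.5447 0.1913 0.011 ]
 [0.6252 0.1727 0.011 ]
 [0.6514 0.2871 0.011 ]]
yaw -0.227582837249216
yaw -0.22516707919080703
yaw -0.22658750383261017 0.08259004976942257
mid of near edge [0.5849 0.182  0.011 ]
ring centre top, tool frame [ 0.0767  0.0004 -0.0004] res [ 1.6  0.5 -0.5  0.4 -0.8 -1.3 -0.2  0.5]
nut px z.024: [[0.4914 0.3291 0.024 ]
 [0.478  0.2841 0.024 ]] [[0.4784 0.3095 0.024 ]]
```

```bash
python3 -c "
from h import *
go([.5769,.1512,.115],1.346)"
```

```text
row [ 0.0006 -0.0001  0.0121] [0.0071 0.0007 0.1827] jaw 0.0277 t 5.5 q [ 0.1   0.33  0.28  1.53 -0.    1.89] F [-0.7 -0.4 -1.5]
```

```bash
python3 -m jog '[[[0,0,0.012,0.007,0.001,0.03,0.02],[0,0,0.012,0.007,0.001,0.06,0.02],[0,0,0.012,0.007,0.001,0.09,0.02],[0,0,0.012,0.007,0.001,0.12,0.02],[0,0,0.012,0.007,0.001,0.15,0.02],[0,0,0.012,0.007,0.001,0.17,0.02],[0,0,0.012,0.007,0.001,0.182,0.02],[0,0,0.012,0.007,0.001,0.182,0.02],[0,0,0.012,0.007,0.001,0.182,0.02],[0,0,0.012,0.007,0.001,0.182,0.02]]]'
python3 - <<'E'
from h import *
go([.576,.145,.3],1.36)
im=imaging.grab_frame('wrist')[:,:,::-1]; cv2.imwrite('pics/w4.png',im)
cv2.imwrite('pics/w4b.png',cv2.resize(im[0:215,180:450],None,fx=2.75,fy=2.75,interpolation=cv2.INTER_CUBIC))
E
```

```text
time: 6.33
eef_pos: [0.5779, 0.1519, 0.1166]
tool_rot: [3.14, -0.001, 1.347]
ft_force: [-0.5, -0.2, -1.6]
grip_width: 0.327
grip_force: 60.1
row [ 0.0017 -0.0006 -0.013 ] [-0.007   0.     -0.1834] jaw 0.0279 t 6.33 q [ 0.12  0.39 -0.08  1.1  -0.    1.91] F [-0.5 -0.2 -1.6]
```

View pics/w4b.png

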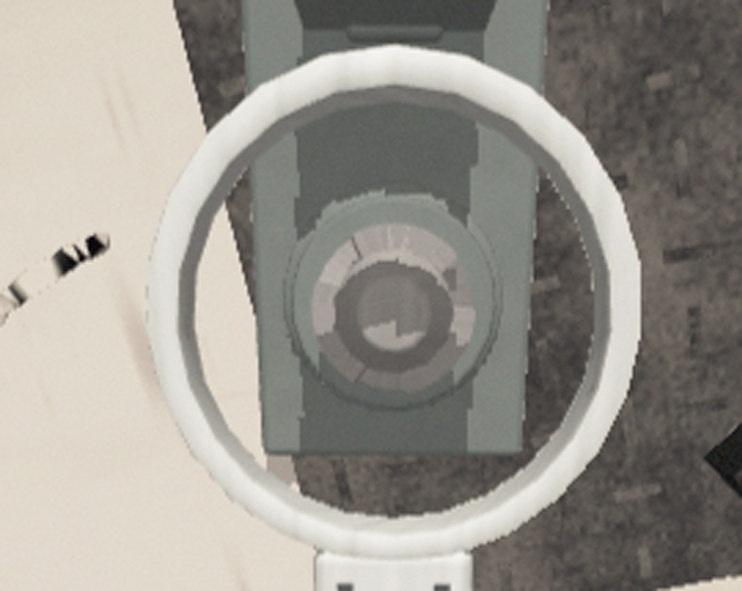

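The stud crown spans crop columns 312 to 475 and rows 222 to 393, the tip is at (394, 318), and the ring is unchanged in the hand.

```bash
python3 - <<'E'
from h import *
np.set_printoptions(precision=4,suppress=True)
ci=imaging.camera_info("wrist");s=state()
R=Ro.from_euler('xyz',s["tool_rot"]).as_matrix()
u=lambda *c:uncrop(c,(180,0),2.75)
T=lambda P:(P-s["eef_pos"])@R
for n,c,z in(("crownT",(393.5,222),.078),("crownB",(393.5,393),.078),("crownL",(312,307),.078),("crownR",(475,307),.078),("tip",(394,318),.093),("postB",(393,410),.048),("postL",(286,305),.048),("postR",(500,305),.048),("plateL",(266,453),.011),("plateR",(522,453),.011)):
    P=world(ci,u(c),z);print(n,P,T(P))
x=ring_in_hand([233.8,413,16.4,201],[249,402,32,190])
for z in(-.007,-.004,-.0005):
  for c in((394.5,45),(394.5,553),(148,305),(641,305)): print(z,T(world(ci,u(c),s["eef_pos"][2]-z)))
E
```

```text
crownT [[0.599  0.2452 0.078 ]] [[ 0.0955 -0.0003  0.0389]]
crownB [[0.591  0.2102 0.078 ]] [[ 0.0596 -0.0004  0.0389]]
crownL [[0.5777 0.2324 0.078 ]] [[ 0.0783 -0.0182  0.0389]]
crownR [[0.6125 0.2244 0.078 ]] [[0.0782 0.0175 0.0389]]
tip [[0.5948 0.2269 0.093 ]] [[ 0.0767 -0.0002  0.0239]]
postB [[0.589  0.2017 0.048 ]] [[ 0.0509 -0.0005  0.0689]]
postL [[0.5683 0.2339 0.048 ]] [[ 0.0777 -0.0277  0.0688]]
postR [[0.6216 0.2217 0.048 ]] [[0.0776 0.0269 0.069 ]]
plateL [[0.5453 0.1916 0.011 ]] [[ 0.0312 -0.041   0.1058]]
plateR [[0.6248 0.1734 0.011 ]] [[0.0311 0.0407 0.106 ]]
ring centre top, tool frame [ 0.0767  0.0004 -0.0004] res [ 1.6  0.5 -0.5  0.4 -0.8 -1.3 -0.2  0.5]
-0.007 [[ 0.1171 -0.0002 -0.0069]]
-0.007 [[ 0.0374 -0.0002 -0.007 ]]
-0.007 [[ 0.0804 -0.0404 -0.007 ]]
-0.007 [[ 0.0803  0.04   -0.0068]]
-0.004 [[ 0.1178 -0.0002 -0.0039]]
-0.004 [[ 0.0363 -0.0002 -0.004 ]]
-0.004 [[ 0.0803 -0.0413 -0.004 ]]
-0.004 [[ 0.0801  0.0409 -0.0038]]
-0.0005 [[ 0.1187 -0.0002 -0.0004]]
-0.0005 [[ 0.0351 -0.0002 -0.0005]]
-0.0005 [[ 0.0801 -0.0423 -0.0005]]
-0.0005 [[ 0.08    0.042  -0.0003]]
```

```bash
python3 -m jog '[[[0,0,0,0,0,-0.02,0.02],[0,0,0,0.03,0,-0.02,0.02],[0,0,0,0.06,0,-0.02,0.02],[0,0,0,0.09,0,-0.02,0.02],[0,0,0,0.115,0,-0.02,0.02],[0,0,0,0.1255,0,-0.02,0.02],[0,0,0,0.1255,0,-0.02,0.02],[0,0,0,0.1255,0,-0.02,0.02],[0,0,0,0.1255,0,-0.02,0.02]]]'
python3 - <<'E'
from h import *
go([.5779+.1255*np.cos(1.347),.1519+.1255*np.sin(1.347),.1366],1.347)
ci=imaging.camera_info("scene");im=imaging.grab_frame('scene')[:,:,::-1]; cv2.imwrite('pics/s2.png',im)
p=proj(ci,[.594,.226,.1])[0].astype(int);print(p)
cv2.imwrite('pics/s2b.png',cv2.resize(im[p[1]-30:p[1]+30,p[0]-40:p[0]+40],None,fx=9,fy=9,interpolation=cv2.INTER_CUBIC))
E
```

```text
time: 7.13
eef_pos: [0.605, 0.2739, 0.1358]
tool_rot: [3.141, 0.0, 1.347]
ft_force: [-0.5, -0.4, -1.7]
grip_width: 0.326
grip_force: 60.1
row [0.0005 0.0001 0.0004] [ 0.0005  0.0007 -0.0008] jaw 0.0278 t 7.13 q [ 0.3   0.49  0.13  1.21 -0.    2.09] F [-0.5 -0.4 -1.7]
[285 110]
```

View pics/s2b.png

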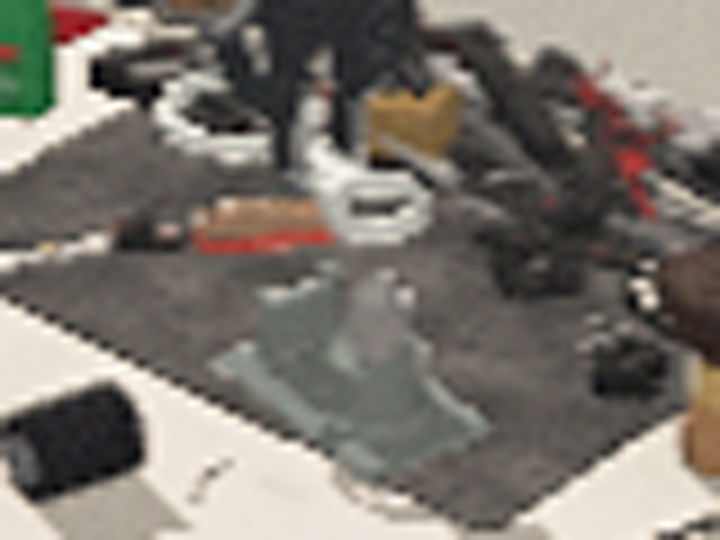

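The scene picture shows the eye (378, 208) straight above the stud (about 380, 285). Next I lower it, watching the force.

```bash
python3 -m jog '[[[0,0,0,0.0005,0,0.02,0.02],[0,0,0,0.0005,0,0.035,0.02],[0,0,0,0.0005,0,0.045,0.02],[0,0,0,0.0005,0,0.05,0.02],[0,0,0,0.0005,0,0.055,0.02],[0,0,0,0.0005,0,0.06,0.02]]]'
python3 -m jog '[[[0,0,0,0,0,0.005,0.02],[0,0,0,0,0,0.01,0.02],[0,0,0,0,0,0.01,0.02]]]'
python3 -m jog '[[[0,0,0,0,0,0.003,0.02],[0,0,0,0,0,0.005,0.02],[0,0,0,0,0,0.005,0.02]]]'
```

```text
time: 7.68
eef_pos: [0.6055, 0.2749, 0.0756]
tool_rot: [3.141, -0.0, 1.347]
ft_force: [-0.1, -0.5, -2.7]
grip_width: 0.327
grip_force: 60.0
time: 7.93
eef_pos: [0.6047, 0.2751, 0.0644]
tool_rot: [-3.141, 0.001, 1.348]
ft_force: [0.3, 0.1, -2.0]
grip_width: 0.322
grip_force: 60.0
time: 8.18
eef_pos: [0.605, 0.2752, 0.06]
tool_rot: [-3.141, 0.0, 1.348]
ft_force: [0.2, -1.0, -1.3]
grip_width: 0.33
grip_force: 60.1
```

```bash
python3 -m jog '[[[0,0,0,0,0,0.002,0.02],[0,0,0,0,0,0.002,0.02]]]' | sed -n '2p;4p'
python3 -m jog '[[[0,0,0,0,0,0.002,0.02],[0,0,0,0,0,0.002,0.02]]]'| sed -n '2p;4p'
python3 -m jog '[[[0,0,0,0,0,0.002,0.02],[0,0,0,0,0,0.002,0.02]]]'| sed -n '2p;4p'
```

```text
eef_pos: [0.6051, 0.2752, 0.0581]
ft_force: [1.3, 0.3, -2.3]
eef_pos: [0.605, 0.2752, 0.056]
ft_force: [1.3, -0.5, -1.9]
eef_pos: [0.605, 0.2752, 0.054]
ft_force: [0.5, 0.0, -1.8]
```

```bash
python3 -m jog '[[[0,0,0,0,0,0.002,0.02],[0,0,0,0,0,0.002,0.02]]]' | sed -n '2p;4p'
python3 -m jog '[[[0,0,0,0,0,0.0015,0.02],[0,0,0,0,0,0.0015,0.02]]]'| sed -n '2p;4p'
```

```text
eef_pos: [0.6051, 0.2752, 0.0535]
ft_force: [-4.1, -1.2, 6.9]
eef_pos: [0.6052, 0.2752, 0.0534]
ft_force: [-7.9, -3.3, 19.3]
```

```bash
python3 -m jog '[[[0,0,0,0,0,-0.003,0.02],[0,0,0,0,0,-0.003,0.034],[0,0,0,0,0,-0.003,0.045],[0,0,0,0,0,-0.003,0.05],[0,0,0,0,0,-0.003,0.05],[0,0,0,0,0,-0.003,0.05]]]'
python3 -m jog '[[[0,0,0,0,0,-0.02,0.05],[0,0,0,0,0,-0.05,0.05],[0,0,0,0,0,-0.09,0.05],[0,0,0,-0.03,0,-0.13,0.05],[0,0,0,-0.06,0,-0.17,0.05],[0,0,0,-0.08,0,-0.2,0.05],[0,0,0,-0.09,0,-0.24,0.05],[0,0,0,-0.09,0,-0.24,0.05],[0,0,0,-0.09,0,-0.24,0.05]]]'
python3 - <<'E'
from h import *
np.set_printoptions(precision=4,suppress=True)
s=state();ci=imaging.camera_info("wrist");im=imaging.grab_frame('wrist')[:,:,::-1]; cv2.imwrite('pics/w5.png',im)
print(s["eef_pos"],s["tool_rot"])
g=cv2.cvtColor(im,cv2.COLOR_BGR2GRAY)
S=np.array([.5948,.2275]);d=np.array([np.cos(1.346),np.sin(1.346)])
for n,P,r in(("ring",S+.125*d,.042),("eye",S,.028),):
    p=proj(ci,[*P,.06])[0];k=286/(ci["origin"][2]-.06);print(n,p,r*k)
    h=cv2.HoughCircles(cv2.resize(g,None,fx=3,fy=3,interpolation=cv2.INTER_CUBIC),cv2.HOUGH_GRADIENT,1.2,15,param1=120,param2=25,minRadius=int(r*k*3*.65),maxRadius=int(r*k*3*1.15))
    c=(h[0]+[.5,.5,0])/3-[.5,.5,0]
    for x in c:
        if np.hypot(*(x[:2]-p))<20: print(x, world(ci,x[:2],.06))
E
```

```text
time: 9.52
eef_pos: [0.6051, 0.2752, 0.0535]
tool_rot: [-3.141, 0.0, 1.348]
ft_force: [0.1, -0.5, -0.0]
grip_width: 0.583
grip_force: 0.0
time: 10.27
eef_pos: [0.5861, 0.1866, 0.2977]
tool_rot: [3.135, -0.002, 1.346]
ft_force: [0.4, 1.1, 0.0]
grip_width: 0.583
grip_force: 0.0
[0.5861 0.1866 0.2977] [ 3.1355 -0.0025  1.3463]
ring [321.0512  25.3696] 31.684162187898618
[320.2667  28.6667  34.7733] [[0.621  0.3463 0.06  ]]
[317.0667  22.6667  34.3333] [[0.6188 0.353  0.06  ]]
[324.2667  25.4667  34.3333] [[0.6263 0.3484 0.06  ]]
[324.2667  31.8667  29.8933] [[0.6248 0.342  0.06  ]]
[319.4667  33.8667  25.0533] [[0.6189 0.3413 0.06  ]]
[319.4667  17.8667  28.4533] [[0.6226 0.3571 0.06  ]]
[323.0667  37.8667  20.5733] [[0.6221 0.3363 0.06  ]]
eye [321.2894 135.0254] 21.12277479193241
[321.0667 133.8667  21.5467] [[0.5949 0.229  0.06  ]]
[325.0667 137.4667  18.3867] [[0.5989 0.2233 0.06  ]]
[317.0667 137.0667  18.4667] [[0.5888 0.2262 0.06  ]]
[322.6667 141.8667  21.0667] [[0.5946 0.2185 0.06  ]]
[317.0667 130.6667  16.7067] [[0.5907 0.2341 0.06  ]]
[325.8667 131.0667  15.3867] [[0.6017 0.2311 0.06  ]]
```

Contact at TCP z 0.0535 means the holder sits flush, and Hough puts the eye on the stud. Next I view the stud from the opposite yaw so the wrist camera's bias cancels.

```bash
python3 -m jog '[[[0,0,1.5,0,0,0,0.06],[0,0,1.5,0,0,0,0.06],[0,0,1.5,0,0,0,0.06],[0,0,1.5,0,0,0,0.06],[0,0,1.5,0,0,0,0.06],[0,0,1.5,0,0,0,0.06],[0,0,1.5,0,0,0,0.06],[0,0,1.5,0,0,0,0.06],[0,0,1.5,0,0,0,0.06],[0,0,1.5,0,0,0,0.06],[0,0,1.5,0,0,0,0.06],[0,0,1.5,0,0,0,0.06]]]' | tail -5
python3 -c "
from h import *
go([.604,.269,.298],-1.796)"
```

```text
eef_pos: [0.5879, 0.1305, 0.2913]
tool_rot: [-3.078, 0.008, 0.048]
ft_force: [-0.3, -0.1, 1.2]
grip_width: 0.706
grip_force: 0.0
row [-0.0376  0.0642  1.8435] [ 0.0228 -0.1377  0.0019] jaw 0.0603 t 11.32 q [0.05 0.34 0.29 1.53 0.06 3.14] F [-0.3 -0.1  1.2]
```

```bash
python3 -c "
from h import *
go([.5535,.220,.298],.2)"
```

```text
row [-0.0643  0.0027 -0.1518] [-0.03   -0.0913 -0.0007] jaw 0.0603 t 11.32 q [0.05 0.34 0.29 1.53 0.06 3.14] F [-0.3 -0.1  1.2]
```

```bash
python3 -m jog '[[[-0.064,0.003,-0.15,-0.03,-0.04,0,0.06],[-0.064,0.003,-0.15,-0.03,-0.08,0,0.06],[-0.064,0.003,-0.15,-0.03,-0.091,0,0.06],[-0.064,0.003,-0.15,-0.03,-0.091,0,0.06],[-0.064,0.003,-0.15,-0.03,-0.091,0,0.06]]]' | sed -n '2,3p'
python3 -c "
from h import *
go([.5535,.220,.298],.2)"
```

```text
eef_pos: [0.5554, 0.2107, 0.2979]
tool_rot: [-3.135, -0.001, 0.219]
row [-0.007  -0.001   0.0186] [ 0.0001 -0.0095 -0.    ] jaw 0.0601 t 11.73 q [0.22 0.33 0.29 1.53 0.01 3.14] F [ 0.5 -0.2 -0.6]
```

```bash
python3 -m jog '[[[-0.007,-0.001,-0.13,0.003,-0.009,0,0.06],[-0.007,-0.001,-0.13,0.003,-0.009,0,0.06],[-0.007,-0.001,-0.13,0.003,-0.009,0,0.06],[-0.007,-0.001,-0.13,0.003,-0.009,0,0.06]]]' | sed -n '2,3p'
python3 - <<'E'
from h import *
np.set_printoptions(precision=4,suppress=True)
import json
s=state();ci=imaging.camera_info("wrist");im=imaging.grab_frame('wrist')[:,:,::-1]; cv2.imwrite('pics/w6.png',im)
print(s["eef_pos"],s["tool_rot"],s["joint_positions"][5],proj(ci,[[.5945,.228,.078]]))
json.dump({k:np.array(v).tolist() for k,v in {**ci,"eef":s["eef_pos"],"rot":s["tool_rot"]}.items()},open("w6.json","w"))
go([.5,.2,.3],2.893)
E
```

```text
eef_pos: [0.5568, 0.2187, 0.2991]
tool_rot: [3.141, -0.002, 0.344]
[0.5568 0.2187 0.2991] [ 3.1413 -0.002   0.3436] 3.032126297329694 [[326.5442 138.2969]]
row [ 0.0031 -0.0005 -2.5491] [-0.0598 -0.0016 -0.0008] jaw 0.0596 t 12.12 q [ 0.23  0.34  0.3   1.54 -0.    3.03] F [-0.6  0.5  0.4]
```

```bash
python3 -m jog '[[[0,0,-0.12,0.02,0,0,0.06],[0,0,-0.24,0.04,0,0,0.06],[0,0,-0.36,0.06,0,0,0.06],[0,0,-0.48,0.082,0,0,0.06],[0,0,-0.6,0.082,0,0,0.06],[0,0,-0.72,0.082,0,0,0.06],[0,0,-0.84,0.082,0,0,0.06],[0,0,-0.96,0.082,0,0,0.06],[0,0,-1.08,0.082,0,0,0.06],[0,0,-1.2,0.082,0,0,0.06],[0,0,-1.32,0.082,0,0,0.06],[0,0,-1.44,0.082,0,0,0.06]]]' | sed -n '2,3p'
python3 -m jog '[[[0,0,-0.12,0,0,0,0.06],[0,0,-0.24,0,0,0,0.06],[0,0,-0.36,0,0,0,0.06],[0,0,-0.48,0,0,0,0.06],[0,0,-0.6,0,0,0,0.06],[0,0,-0.72,0,0,0,0.06],[0,0,-0.84,0,0,0,0.06],[0,0,-0.96,0,0,0,0.06],[0,0,-1.08,0,0,0,0.06],[0,0,-1.2,0,0,0,0.06],[0,0,-1.32,0,0,0,0.06],[0,0,-1.44,0,0,0,0.06]]]' | sed -n '2,3p'
python3 -c "
from h import *
go([.634,.242,.299],3.48)"
```

```text
eef_pos: [0.634, 0.2465, 0.2999]
tool_rot: [3.139, -0.0, 1.79]
eef_pos: [0.634, 0.2465, 0.2999]
tool_rot: [3.141, 0.003, -3.053]
row [ 0.      0.0028 -0.2496] [ 0.0004 -0.0045  0.0009] jaw 0.0601 t 14.12 q [ 0.25  0.5   0.56  1.63 -0.    0.16] F [ 0.3  0.3 -1.1]
```

```bash
python3 -m jog '[[[0,0,-0.12,0,-0.003,0,0.06],[0,0,-0.25,0,-0.004,0,0.06],[0,0,-0.25,0,-0.004,0,0.06],[0,0,-0.25,0,-0.004,0,0.06],[0,0,-0.25,0,-0.004,0,0.06],[0,0,-0.25,0,-0.004,0,0.06]]]' | sed -n '2,3p'
python3 - <<'E'
from h import *
np.set_printoptions(precision=4,suppress=True)
import json
s=state();ci=imaging.camera_info("wrist");im=imaging.grab_frame('wrist')[:,:,::-1]; cv2.imwrite('pics/w7.png',im)
json.dump({k:np.array(v).tolist() for k,v in {**ci,"eef":s["eef_pos"],"rot":s["tool_rot"]}.items()},open("w7.json","w"))
print(s["eef_pos"],s["tool_rot"])
tops=imaging.grab_frame('top')[:,:,::-1]; cv2.imwrite('pics/top7.png',tops)
ct=imaging.camera_info("top")
# nut by black threshold in top0
t=cv2.imread('pics/top0.png')[190:225,215:260]
m=(t.max(2)<45).astype(np.uint8)
n,l,st,ce=cv2.connectedComponentsWithStats(m);i=1+st[1:,4].argmax()
pts=np.argwhere(l==i)[:,::-1].astype(np.float32)+[215,190]
r=cv2.minAreaRect(pts.astype(np.float32));print(r);b=cv2.boxPoints(r)
print(world(ct,b,.036),world(ct,[r[0]],.036))
# montage
a=[]
for n in("w6","w7"):
    c=json.load(open(n+".json"));p=proj(c,[.5945,.228,.07])[0];x,y=(p-[32,36]).astype(int);print(n,x,y)
    a.append(cv2.resize(cv2.imread(f"pics/{n}.png")[y:y+72,x:x+64],None,fx=6,fy=6,interpolation=cv2.INTER_CUBIC))
cv2.imwrite("pics/m.png",np.hstack(a))
# where is nut in w7?
print(proj(json.load(open("w7.json")),[.45,.31,.03]))
E
```

```text
eef_pos: [0.6342, 0.2431, 0.3]
tool_rot: [-3.141, 0.003, -2.809]
[0.6342 0.2431 0.3   ] [-3.1413  0.0029 -2.8095]
((230.97169494628906, 208.84906005859375), (13.323973655700684, 17.307430267333984), 15.945395469665527)
[[0.4286 0.3405 0.036 ]
 [0.4847 0.325  0.036 ]
 [0.4719 0.2816 0.036 ]
 [0.4158 0.2972 0.036 ]] [[0.4502 0.3111 0.036 ]]
w6 294 101
w7 288 97
[[417.9225  41.9274]]
```

View pics/m.png

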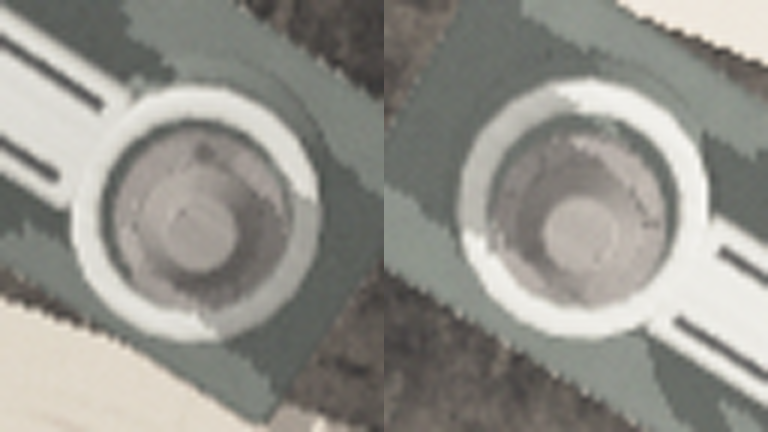

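The last picture shows the holder seated round the stud. In the left view the tip flat is at (199, 232) and the crown at (202, 216). In the right view they are at (198, 234) and (194, 216).

```bash
python3 - <<'E'
from h import *
import json
np.set_printoptions(precision=4,suppress=True)
D={}
for n,o,pts in(("w6",(294,101),dict(tip=(199,232),crown=(202.5,216.5),eye=(196,211))),("w7",(288,97),dict(tip=(198,234),crown=(194,216.5),eye=(200,207)))):
    c=json.load(open(n+".json"))
    for k,z in(("tip",.093),("crown",.078),("eye",.060)):
        D.setdefault(k,[]).append(world(c,uncrop(pts[k],o,6),z)[0])
for k,v in D.items(): print(k,*v,"mean",(v[0]+v[1])/2)
# nut in w7 image: black blob near predicted
c=json.load(open("w7.json"));im=cv2.imread("pics/w7.png")
m=(im.max(2)<50).astype(np.uint8)
n,l,st,ce=cv2.connectedComponentsWithStats(m)
for i in range(1,n):
    if st[i,4]>300: print(st[i],ce[i])
E
```

```text
tip [0.5952 0.2282 0.093 ] [0.5944 0.2283 0.093 ] mean [0.5948 0.2282 0.093 ]
crown [0.5967 0.2278 0.078 ] [0.593  0.2269 0.078 ] mean [0.5949 0.2273 0.078 ]
eye [0.5954 0.2285 0.06  ] [0.5926 0.228  0.06  ] mean [0.594  0.2282 0.06  ]
[  1   0  94  60 483] [39.4224 27.1346]
[ 390    9   62   69 2122] [422.606   40.9312]
[543  97  18  28 411] [551.2141 110.2482]
[105 148  31  29 343] [122.4577 160.1254]
[ 68 164  32  21 305] [ 85.7443 172.6656]
[236 169  27  33 385] [248.     184.0338]
[   0  175  191   78 7569] [101.2341 214.3723]
[551 204  31  27 445] [566.5056 217.191 ]
[267 218  87  86 607] [306.598  261.6359]
[   64   239   524   161 32676] [325.7069 349.9754]
[620 308  20  40 496] [632.0685 326.1411]
```

```bash
cat >> h.py <<'E'
def got(pos,yaw,tilt):
    s=state();R=Ro.from_euler('xyz',s["tool_rot"]);T=Ro.from_euler('xyz',[np.pi,0,yaw])*Ro.from_rotvec([0,tilt,0])
    print("row",np.round((R.inv()*T).as_rotvec(),4),np.round(R.inv().apply(np.array(pos)-s["eef_pos"]),4),"jaw",round(s["grip_width"]*.0854,4),"t",round(s["time"],2),"q",np.round(s["joint_positions"],2),"F",np.round(s["ft_force"],1))
E
python3 - <<'E'
from h import *
import json
c=json.load(open("w7.json"));im=cv2.imread("pics/w7.png")
m=(im.max(2)<50).astype(np.uint8);n,l,st,ce=cv2.connectedComponentsWithStats(m)
i=[i for i in range(1,n) if abs(ce[i][0]-422.6)<1][0]
r=cv2.minAreaRect(np.argwhere(l==i)[:,::-1].astype(np.float32));b=cv2.boxPoints(r);print(r)
P=world(c,b,.03);print(P,P.mean(0))
got([.408,.329,.2],2.86,0)
E
```

```text
((422.36163330078125, 41.610416412353516), (36.8294563293457, 63.473365783691406), 36.15818405151367)
[[0.47743603 0.28140189 0.03      ]
 [0.4100179  0.30237027 0.03      ]
 [0.41910128 0.34800888 0.03      ]
 [0.4885815  0.32903967 0.03      ]] [0.44878418 0.31520518 0.03      ]
row [6.000e-04 2.900e-03 6.153e-01] [0.1859 0.1551 0.0994] jaw 0.06 t 14.72 q [ 0.24  0.49  0.56  1.63 -0.   -0.09] F [-0.2 -0.1  0.4]
```

```bash
python3 -m jog '[[[0,0,0.1,0.03,0.025,0,0.085],[0,0,0.2,0.06,0.05,0.01,0.085],[0,0,0.3,0.09,0.075,0.03,0.085],[0,0,0.4,0.12,0.1,0.05,0.085],[0,0,0.5,0.15,0.125,0.07,0.085],[0,0,0.617,0.186,0.155,0.1,0.085],[0,-0.1,0.617,0.186,0.155,0.1,0.085],[0,0,0.617,0.186,0.155,0.1,0.085],[0,0,0.617,0.186,0.155,0.1,0.085],[0,0,0.617,0.186,0.155,0.1,0.085]]]' | sed -n '2,3p'
python3 -m jog '[[[0,-0.12,0,0,0,0,0.085],[0,-0.24,0,0,0,0,0.085],[0,-0.36,0,0,0,0,0.085],[0,-0.48,0,0,0,0,0.085],[0,-0.524,0,0,0,0,0.085],[0,-0.524,0,0,0,0,0.085],[0,-0.524,0,0,0,0,0.085]]]' | sed -n '2,3p'
python3 -c "
from h import *
a=-.285;d=np.array([np.cos(a),np.sin(a),0]);c=np.array([.4515,.3155,.027])-.005*d
td=d*.5+np.array([0,0,-.866]);p=c+.0187*td
print(p);got(p-.1*td,2.857,-.524);got(p,2.857,-.524)"
```

```text
eef_pos: [0.4088, 0.3289, 0.2002]
tool_rot: [3.139, 0.005, 2.859]
eef_pos: [0.4092, 0.33, 0.2014]
tool_rot: [3.135, 0.528, 2.857]
[0.45567453 0.31427697 0.0108058 ]
row [0.0063 0.0037 0.0003] [ 0.0532 -0.0026  0.0893] jaw 0.0851 t 16.13 q [ 0.76  0.09 -0.39  0.81 -0.45  0.98] F [0.6 0.6 0.6]
row [0.0063 0.0037 0.0003] [ 0.0536 -0.0033  0.1893] jaw 0.0851 t 16.13 q [ 0.76  0.09 -0.39  0.81 -0.45  0.98] F [0.6 0.6 0.6]
```

```bash
python3 -m jog '[[[0,0,0,0.02,-0.003,0.03,0.085],[0,0,0,0.04,-0.003,0.06,0.085],[0,0,0,0.0536,-0.003,0.09,0.085],[0,0,0,0.0536,-0.003,0.12,0.085],[0,0,0,0.0536,-0.003,0.15,0.085],[0,0,0,0.0536,-0.003,0.17,0.085],[0,0,0,0.0536,-0.003,0.182,0.085],[0,0,0,0.0536,-0.003,0.189,0.085],[0,0,0,0.0536,-0.003,0.189,0.085]]]'
python3 -m jog '[[[0,0,0,0,0,0,0.06],[0,0,0,0,0,0,0.04],[0,0,0,0,0,0,0.04],[0,0,0,0,0,0,0.04],[0,0,0,0,0,0,0.04],[0,0,0,0,0,0,0.04]]]'
```

```text
time: 16.88
eef_pos: [0.456, 0.3121, 0.0083]
tool_rot: [3.14, 0.526, 2.857]
ft_force: [-0.1, -0.7, -0.3]
grip_width: 0.992
grip_force: 0.0
time: 17.38
eef_pos: [0.4542, 0.313, 0.0104]
tool_rot: [3.138, 0.528, 2.859]
ft_force: [-1.4, 0.0, 6.7]
grip_width: 0.551
grip_force: 62.1
```

```bash
python3 -m jog '[[[0,0,0,-0.01,0,-0.017,0.04],[0,0,0,-0.025,0,-0.043,0.04],[0,0,0,-0.04,0,-0.069,0.04],[0,0,0,-0.055,0,-0.095,0.04],[0,0.1,0,-0.07,0,-0.121,0.04],[0,0.2,0,-0.085,0,-0.147,0.04],[0,0.3,0,-0.1,0,-0.173,0.04],[0,0.4,0,-0.1,0,-0.173,0.04],[0,0.5,0,-0.1,0,-0.173,0.04],[0,0.526,0,-0.1,0,-0.173,0.04],[0,0.526,0,-0.1,0,-0.173,0.04]]]'
python3 -m jog '[[[0,0,-0.12,0,0,0,0.04],[0,0,-0.24,0,0,0,0.04],[0,0,-0.36,0,0,0,0.04],[0,0,-0.48,0,0,0,0.04],[0,0,-0.6,0,0,0,0.04],[0,0,-0.72,0,0,0,0.04],[0,0,-0.84,0,0,0,0.04],[0,0,-0.96,0,0,0,0.04],[0,0,-1.08,0,0,0,0.04],[0,0,-1.2,0,0,0,0.04],[0,0,-1.32,0,0,0,0.04],[0,0,-1.44,0,0,0,0.04]]]' | sed -n '2,3p;5,6p'
python3 -m jog '[[[0,0,-0.12,0,0,0,0.04],[0,0,-0.24,0,0,0,0.04],[0,0,-0.36,0,0,0,0.04],[0,0,-0.48,0,0,0,0.04],[0,0,-0.6,0,0,0,0.04],[0,0,-0.72,0,0,0,0.04],[0,0,-0.84,0,0,0,0.04],[0,0,-0.96,0,0,0,0.04],[0,0,-1.08,0,0,0,0.04],[0,0,-1.2,0,0,0,0.04],[0,0,-1.32,0,0,0,0.04],[0,0,-1.44,0,0,0,0.04]]]' | sed -n '2,3p;5,6p'
python3 -c "
from h import *
got([.4855,.3255,.2],-.285,0);got([.4855,.3255,.16],-.285,1.047)"
```

```text
time: 18.3
eef_pos: [0.4543, 0.3115, 0.2081]
tool_rot: [3.141, -0.0, 2.858]
ft_force: [-0.3, 0.2, -1.3]
grip_width: 0.554
grip_force: 62.1
eef_pos: [0.452, 0.3123, 0.2085]
tool_rot: [-3.139, 0.001, -1.976]
grip_width: 0.55
grip_force: 62.0
eef_pos: [0.452, 0.3123, 0.2085]
tool_rot: [-3.14, -0.002, -0.535]
grip_width: 0.554
grip_force: 62.0
row [-0.0008 -0.0024 -0.2505] [ 0.0221 -0.0284  0.0086] jaw 0.0473 t 20.3 q [ 0.45  0.26 -0.03  1.28 -0.   -2.15] F [ 1.  -0.5 -1.3]
row [ 0.1303  1.0389 -0.2275] [ 0.022  -0.0284  0.0486] jaw 0.0473 t 20.3 q [ 0.45  0.26 -0.03  1.28 -0.   -2.15] F [ 1.  -0.5 -1.3]
```

```bash
python3 -m jog '[[[0,0,-0.12,0.01,-0.01,0,0.04],[0,0,-0.24,0.02,-0.02,0,0.04],[0,0,-0.36,0.022,-0.028,0,0.04],[0,0,-0.45,0.022,-0.028,0,0.04],[0,0,-0.45,0.022,-0.028,0,0.04],[0,0,-0.45,0.022,-0.028,0,0.04]]]' | sed -n '2,3p;5,6p'
python3 -m jog '[[[0,0.12,0,0,0,0,0.04],[0,0.24,0,0,0,0,0.04],[0,0.36,0,0,0,0,0.04],[0,0.48,0,0,0,0,0.04],[0,0.6,0,0,0,0,0.04],[0,0.72,0,0,0,0,0.04],[0,0.84,0,0,0,0,0.04],[0,0.96,0,0,0,0,0.04],[0,1.047,0,0,0,0,0.04],[0,1.047,0,0,0,0,0.04],[0,1.047,0,0,0,0,0.04]]]' | sed -n '2,6p'
python3 -c "
from h import *
s=state();y=s['tool_rot'];got([.486,.3286,.06],-.085,1.047)"
```

```text
eef_pos: [0.4855, 0.325, 0.2086]
tool_rot: [-3.141, -0.002, -0.095]
grip_width: 0.55
grip_force: 62.1
eef_pos: [0.4847, 0.3245, 0.2072]
tool_rot: [-3.14, -1.044, -0.093]
ft_force: [0.2, 0.0, -0.6]
grip_width: 0.551
grip_force: 62.2
row [ 0.0057  0.0031 -0.0042] [-0.1268 -0.004   0.0748] jaw 0.0471 t 21.72 q [ 0.78  0.09 -0.78 -0.14 -0.73 -2.6 ] F [ 0.2  0.  -0.6]
```

```bash
python3 -m jog '[[[0,0,0,-0.025,0,0.015,0.04],[0,0,0,-0.05,-0.002,0.03,0.04],[0,0,0,-0.075,-0.004,0.045,0.04],[0,0,0,-0.1,-0.004,0.06,0.04],[0,0,0,-0.1268,-0.004,0.0748,0.04],[0,0,0,-0.1398,-0.004,0.0823,0.04],[0,0,0,-0.1457,-0.004,0.0857,0.04],[0,0,0,-0.1457,-0.004,0.0857,0.04]]]' | sed -n '2,6p'
python3 -m jog '[[[0,0,0,-0.0017,0,0.001,0.04],[0,0,0,-0.0035,0,0.002,0.04],[0,0,0,-0.0035,0,0.002,0.04]]]' | sed -n '2,6p'
```

```text
eef_pos: [0.4892, 0.329, 0.0383]
tool_rot: [-3.14, -1.045, -0.095]
ft_force: [-0.7, 0.0, -1.9]
grip_width: 0.549
grip_force: 62.3
eef_pos: [0.4889, 0.3293, 0.037]
tool_rot: [-3.135, -1.049, -0.099]
ft_force: [0.3, 0.3, -2.0]
grip_width: 0.55
grip_force: 62.3
```

```bash
python3 -m jog '[[[0,0,0,-0.0017,0,0.001,0.04],[0,0,0,-0.0026,0,0.0015,0.04],[0,0,0,-0.0026,0,0.0015,0.04]]]' | sed -n '2,4p'
python3 -m jog '[[[0,0,0,-0.0017,0,0.001,0.04],[0,0,0,-0.0017,0,0.001,0.04]]]' | sed -n '2,4p'
python3 -m jog '[[[0,0,0,-0.0017,0,0.001,0.04],[0,0,0,-0.0017,0,0.001,0.04]]]' | sed -n '2,4p'
```

```text
eef_pos: [0.4884, 0.3289, 0.0332]
tool_rot: [-3.138, -1.048, -0.096]
ft_force: [-0.2, -0.1, -1.4]
eef_pos: [0.4883, 0.3288, 0.0307]
tool_rot: [-3.139, -1.048, -0.095]
ft_force: [-0.1, -0.2, -1.6]
eef_pos: [0.4885, 0.3289, 0.0289]
tool_rot: [-3.138, -1.048, -0.096]
ft_force: [-0.5, 0.7, 1.0]
```

```bash
python3 -m jog '[[[0,0,0,-0.001,0,0.0005,0.04],[0,0,0,-0.001,0,0.0005,0.04]]]' | sed -n '2,4p'
python3 -m jog '[[[0,0,0,-0.001,0,0.0005,0.055],[0,0,0,-0.001,0,0.0005,0.065],[0,0,0,-0.001,0,0.0005,0.085],[0,0,0,-0.001,0,0.0005,0.085],[0,0,0,-0.001,0,0.0005,0.085],[0,0,0,0,0,-0.02,0.085],[0,0,0,0,0,-0.05,0.085],[0,0,0,0,0,-0.08,0.085],[0,0,0,0,0,-0.1,0.085],[0,0,0,0,0,-0.1,0.085]]]'
python3 -c "
from h import *
got([.472,.3303,.22],-.095,0)"
```

```text
eef_pos: [0.4887, 0.3289, 0.0288]
tool_rot: [-3.137, -1.05, -0.098]
ft_force: [-3.3, -1.0, 8.0]
time: 24.22
eef_pos: [0.3999, 0.3372, 0.0795]
tool_rot: [-3.136, -1.049, -0.095]
ft_force: [0.1, 0.2, -0.6]
grip_width: 0.996
grip_force: 0.0
row [-0.0046 -1.0487  0.0026] [ 0.1579 -0.     -0.0073] jaw 0.085 t 24.22 q [ 0.97  0.32 -1.   -0.45 -0.86 -2.41] F [ 0.1  0.2 -0.6]
```

```bash
python3 -m jog '[[[0,0,0,0.03,0,-0.017,0.085],[0,0,0,0.06,0,-0.034,0.085],[0,-0.1,0,0.09,0,-0.05,0.085],[0,-0.22,0,0.12,0,-0.06,0.085],[0,-0.34,0,0.14,0,-0.05,0.085],[0,-0.46,0,0.158,0,-0.04,0.085],[0,-0.58,0,0.16,0,-0.02,0.085],[0,-0.7,0,0.16,0,-0.007,0.085],[0,-0.82,0,0.16,0,-0.007,0.085],[0,-0.94,0,0.16,0,-0.007,0.085],[0,-1.0487,0,0.16,0,-0.007,0.085],[0,-1.0487,0,0.16,0,-0.007,0.085]]]' | sed -n '2,3p'
python3 -m jog '[[[0,0,0.12,0,0,0,0.085],[0,0,0.24,0,0,0,0.085],[0,0,0.36,0,0,0,0.085],[0,0,0.48,0,0,0,0.085],[0,0,0.6,0,0,0,0.085],[0,0,0.72,0,0,0,0.085],[0,0,0.84,0,0,0,0.085],[0,0,0.96,0,0,0,0.085],[0,0,1.08,0,0,0,0.085],[0,0,1.2,0,0,0,0.085],[0,0,1.32,0,0,0,0.085],[0,0,1.44,0,0,0,0.085]]]' | sed -n '2,3p'
python3 - <<'E'
from h import *
np.set_printoptions(precision=4,suppress=True)
got([.475,.330,.12],-.095-np.pi/2,0)
ci=imaging.camera_info("wrist");im=imaging.grab_frame("wrist")[:,:,::-1];cv2.imwrite("pics/w8.png",im)
print("predicted top px",proj(ci,[[.475,.33,.064],[.475,.33,0]]))
m=(im.max(2)<50).astype(np.uint8);n,l,st,ce=cv2.connectedComponentsWithStats(m)
for i in range(1,n):
    if st[i,4]>300: print(st[i],ce[i],world(ci,ce[i],.05))
E
```

```text
eef_pos: [0.4772, 0.3295, 0.2201]
tool_rot: [-3.138, 0.006, -0.095]
eef_pos: [0.4763, 0.3296, 0.219]
tool_rot: [3.141, 0.002, -1.539]
row [0.0011 0.0016 0.1268] [-0.0002  0.0012  0.099 ] jaw 0.0849 t 26.22 q [ 0.46  0.31  0.07  1.33  0.   -1.14] F [-0.2  0.3  0.7]
predicted top px [[323.2245 181.306 ]
 [323.0395 167.6334]]
[   0    0  107  174 5254] [41.9823 75.1616] [[0.7584 0.2328 0.05  ]]
[ 87   0  46  29 616] [107.7175  11.5487] [[0.6811 0.1756 0.05  ]]
[ 29  69  46  95 736] [ 56.6073 117.6114] [[0.7551 0.2735 0.05  ]]
[ 302  151   44   52 1182] [323.2369 174.1853] [[0.4751 0.3257 0.05  ]]
[  16  190   49  129 1634] [ 42.2962 256.9094] [[0.8184 0.4413 0.05  ]]
[ 67 249  52  54 652] [ 90.0859 271.3236] [[0.7643 0.4604 0.05  ]]
[   19   255   580   145 34339] [311.227  354.4843] [[0.4838 0.5891 0.05  ]]
```

```bash
python3 -m jog '[[[0,0,0.06,0,0.001,0.03,0.085],[0,0,0.127,0,0.001,0.06,0.085],[0,0,0.127,0,0.001,0.09,0.085],[0,0,0.127,0,0.001,0.12,0.085],[0,0,0.127,0,0.001,0.15,0.085],[0,0,0.127,0,0.001,0.172,0.085],[0,0,0.127,0,0.001,0.183,0.085],[0,0,0.127,0,0.001,0.183,0.085],[0,0,0.127,0,0.001,0.183,0.085]]]' | sed -n '2,5p'
python3 -m jog '[[[0,0,0,0,0,0,0.06],[0,0,0,0,0,0,0.04],[0,0,0,0,0,0,0.04],[0,0,0,0,0,0,0.04],[0,0,0,0,0,0,0.04],[0,0,0,0,0,0,0.04]]]'
python3 -m jog '[[[0,0,0,0,0,0,0.055],[0,0,0,0,0,0,0.07],[0,0,0,0,0,0,0.085],[0,0,0,0,0,0,0.085],[0,0,0,0,0,0,0.085]]]'
```

```text
eef_pos: [0.4746, 0.3297, 0.0362]
tool_rot: [3.14, 0.001, -1.658]
ft_force: [0.0, -0.6, 0.6]
grip_width: 0.995
time: 27.52
eef_pos: [0.4751, 0.3304, 0.0381]
tool_rot: [-3.14, 0.003, -1.659]
ft_force: [-0.3, 0.0, 6.0]
grip_width: 0.551
grip_force: 62.4
time: 27.93
eef_pos: [0.4744, 0.3299, 0.0368]
tool_rot: [3.141, 0.001, -1.66]
ft_force: [0.6, -0.8, 0.2]
grip_width: 0.996
grip_force: 0.0
```

```bash
python3 -m jog '[[[0,0,0.12,0,0,0,0.085],[0,0,0.24,0,0,0,0.085],[0,0,0.36,0,0,0,0.085],[0,0,0.48,0,0,0,0.085],[0,0,0.6,0,0,0,0.085],[0,0,0.72,0,0,0,0.085],[0,0,0.84,0,0,0,0.085],[0,0,0.96,0,0,0,0.085],[0,0,1.08,0,0,0,0.085],[0,0,1.2,0,0,0,0.085],[0,0,1.32,0,0,0,0.085],[0,0,1.44,0,0,0,0.085]]]' | sed -n '2,4p'
python3 -m jog '[[[0,0,0.12,0,0,0,0.085],[0,0,0.131,0,0,0,0.085],[0,0,0.131,0,0,0,0.07],[0,0,0.131,0,0,0,0.05],[0,0,0.131,0,0,0,0.04],[0,0,0.131,0,0,0,0.04],[0,0,0.131,0,0,0,0.04],[0,0,0.131,0,0,0,0.04],[0,0,0.131,0,0,0,0.04]]]'
```

```text
eef_pos: [0.4744, 0.3299, 0.0367]
tool_rot: [3.14, -0.001, -3.106]
ft_force: [0.1, 0.3, 0.7]
time: 29.68
eef_pos: [0.4746, 0.3301, 0.0371]
tool_rot: [3.14, -0.0, 3.053]
ft_force: [-0.3, 0.2, 3.7]
grip_width: 0.55
grip_force: 62.1
```

```bash
python3 -m jog '[[[0,0,0,0,0,-0.03,0.04],[0,0,0,0,0,-0.06,0.04],[0,0,0,0,0,-0.09,0.04],[0,0,0,0,0,-0.12,0.04],[0,0,0,0,0,-0.143,0.04],[0,0,0,0,0,-0.143,0.04],[0,0,0,0,0,-0.143,0.04]]]' | sed -n '2,6p'
python3 -c "
from h import *
got([.5948,.228,.165],3.053,0)"
```

```text
eef_pos: [0.4749, 0.33, 0.1805]
tool_rot: [3.139, 0.001, 3.053]
ft_force: [1.1, 0.3, -2.4]
grip_width: 0.548
grip_force: 62.4
row [ 0.0023  0.0007 -0.0003] [-0.1285 -0.0909  0.0154] jaw 0.0468 t 30.27 q [ 0.46  0.32 -0.02  1.23  0.    0.55] F [ 1.1  0.3 -2.4]
```

```bash
python3 -m jog '[[[0,0,0,-0.025,-0.018,0,0.04],[0,0,0,-0.05,-0.036,0,0.04],[0,0,0,-0.075,-0.054,0,0.04],[0,0,0,-0.1,-0.072,0,0.04],[0,0,0,-0.12,-0.085,0,0.04],[0,0,0,-0.1285,-0.091,0.015,0.04],[0,0,0,-0.1285,-0.091,0.015,0.04],[0,0,0,-0.1285,-0.091,0.015,0.04],[0,0,0,-0.1285,-0.091,0.015,0.04]]]' | sed -n '2,6p'
python3 -c "
from h import *
got([.5948,.228,.165],3.053,0)"
```

```text
eef_pos: [0.5935, 0.228, 0.1637]
tool_rot: [3.141, -0.003, 3.053]
ft_force: [-0.0, -0.5, -1.3]
grip_width: 0.549
grip_force: 62.4
row [ 0.0008 -0.0031 -0.0004] [-0.0013  0.0001 -0.0013] jaw 0.0469 t 31.02 q [0.23 0.43 0.11 1.25 0.   0.32] F [-0.  -0.5 -1.3]
```

```bash
python3 -m jog '[[[0,0,0,-0.001,0,0.01,0.04],[0,0,0,-0.001,0,0.025,0.04],[0,0,0,-0.001,0,0.035,0.04],[0,0,0,-0.001,0,0.035,0.04]]]' | sed -n '2,6p'
python3 -m jog '[[[0,0,0,0,0,0.003,0.04],[0,0,0,0,0,0.006,0.04],[0,0,0,0,0,0.006,0.04]]]' | sed -n '2,4p'
python3 -m jog '[[[0,0,0,0,0,0.003,0.04],[0,0,0,0,0,0.005,0.04],[0,0,0,0,0,0.005,0.04]]]' | sed -n '2,4p'
```

```text
eef_pos: [0.5938, 0.228, 0.1272]
tool_rot: [3.141, -0.004, 3.053]
ft_force: [-0.3, -0.3, -0.8]
grip_width: 0.551
grip_force: 62.4
eef_pos: [0.5953, 0.2278, 0.1236]
tool_rot: [3.14, -0.001, 3.053]
ft_force: [0.3, 0.2, -1.6]
eef_pos: [0.5953, 0.2276, 0.1184]
tool_rot: [3.14, -0.001, 3.052]
ft_force: [0.0, -0.3, -1.8]
```

```bash
python3 -m jog '[[[0,0,0,0,0,0.003,0.04],[0,0,0,0,0,0.005,0.04],[0,0,0,0,0,0.005,0.04]]]' | sed -n '2,4p'
python3 -m jog '[[[0,0,0,0,0,0.002,0.04],[0,0,0,0,0,0.002,0.04]]]' | sed -n '2,4p'
python3 -m jog '[[[0,0,0,0,0,0.001,0.04],[0,0,0,0,0,0.001,0.04]]]' | sed -n '2,4p'
```

```text
eef_pos: [0.5952, 0.2276, 0.1131]
tool_rot: [3.14, -0.001, 3.052]
ft_force: [-0.8, -0.0, -1.9]
eef_pos: [0.5953, 0.2276, 0.1113]
tool_rot: [3.14, -0.001, 3.052]
ft_force: [-0.6, 0.3, -1.9]
eef_pos: [0.5955, 0.2277, 0.1107]
tool_rot: [3.14, -0.001, 3.052]
ft_force: [0.5, -0.1, -0.6]
```

```bash
for i in 1; do python3 -m jog '[[[0,0,-0.07,0,0,0.0015,0.04],[0,0,-0.14,0,0,0.0015,0.04]]]' | sed -n '2,4p'
python3 -m jog '[[[0,0,-0.07,0,0,0,0.04],[0,0,-0.14,0,0,0,0.04]]]' | sed -n '2,4p'
python3 -m jog '[[[0,0,-0.07,0,0,0,0.04],[0,0,-0.14,0,0,0,0.04]]]' | sed -n '2,4p'; done; python3 -c "
from h import *
got([.5948,.228,.11],3.053,0);print(state()['moment'])"
```

```text
eef_pos: [0.5955, 0.2277, 0.1103]
tool_rot: [3.14, 0.001, -3.088]
ft_force: [-4.0, -0.0, 7.2]
eef_pos: [0.5955, 0.2278, 0.1103]
tool_rot: [3.14, 0.001, -2.947]
ft_force: [-1.8, -0.2, 6.9]
eef_pos: [0.5956, 0.228, 0.1103]
tool_rot: [3.14, 0.001, -2.807]
ft_force: [-4.0, 1.2, 7.4]
row [0.0021 0.0009 0.4229] [0.0007 0.0003 0.0003] jaw 0.0468 t 32.93 q [ 0.23  0.46  0.02  1.13  0.   -0.1 ] F [-4.   1.2  7.4]
[ 0.19151832  0.71854151 -0.11107432]
```

```bash
python3 -m jog '[[[0,0,-0.07,0,0,0,0.04],[0,0,-0.14,0,0,0,0.04]]]' | sed -n '2,4p'
python3 -m jog '[[[0,0,-0.07,0,0,0,0.04],[0,0,-0.14,0,0,0,0.04]]]' | sed -n '2,4p'
python3 -m jog '[[[0,0,-0.07,0,0,0,0.04],[0,0,-0.14,0,0,0,0.04]]]' | sed -n '2,4p'
```

```text
eef_pos: [0.5955, 0.2279, 0.1103]
tool_rot: [3.14, 0.001, -2.667]
ft_force: [-3.0, 0.3, 6.9]
eef_pos: [0.5953, 0.2278, 0.1103]
tool_rot: [3.14, 0.001, -2.527]
ft_force: [-3.1, -1.2, 6.9]
eef_pos: [0.5954, 0.2277, 0.1103]
tool_rot: [3.141, 0.001, -2.387]
ft_force: [-3.6, -0.8, 7.3]
```

```bash
python3 -m jog '[[[0,0,-0.07,0,0,0,0.04],[0,0,-0.14,0,0,0,0.04]]]' | sed -n '2,4p'
python3 -m jog '[[[0,0,-0.07,0,0,0,0.04],[0,0,-0.14,0,0,0,0.04]]]' | sed -n '2,4p'
```

```text
eef_pos: [0.5953, 0.2277, 0.1102]
tool_rot: [3.141, 0.001, -2.247]
ft_force: [-3.8, 0.2, 6.4]
eef_pos: [0.5953, 0.2276, 0.11]
tool_rot: [3.141, 0.001, -2.107]
ft_force: [-1.7, -1.2, 1.4]
```

```bash
python3 -m jog '[[[0,0,-0.04,0,0,0.001,0.04],[0,0,-0.06,0,0,0.0015,0.04]]]' | sed -n '2,4p'
python3 -m jog '[[[0,0,0,0,0,0.0015,0.04],[0,0,0,0,0,0.0015,0.04]]]' | sed -n '2,4p'
```

```text
eef_pos: [0.5953, 0.2275, 0.1078]
tool_rot: [3.141, 0.001, -2.049]
ft_force: [-0.4, -2.1, -0.4]
eef_pos: [0.5954, 0.2274, 0.106]
tool_rot: [3.141, 0.0, -2.052]
ft_force: [-0.4, -1.7, -0.3]
```

```bash
python3 -m jog '[[[0,0,0,0,0,0.001,0.04],[0,0,0,0,0,0.002,0.04],[0,0,0,0,0,0.002,0.04]]]' | sed -n '2,4p'
python3 -m jog '[[[0,0,0,0,0,0,0.055],[0,0,0,0,0,0,0.06],[0,0,0,0,0,0,0.06],[0,0,0,0,0,0,0.06],[0,0,0,0,0,0,0.06]]]' | sed -n '1,5p'
```

```text
eef_pos: [0.5954, 0.2275, 0.104]
tool_rot: [3.14, 0.001, -2.051]
ft_force: [-0.3, -2.4, 0.5]
time: 34.77
eef_pos: [0.5954, 0.2279, 0.1041]
tool_rot: [3.14, 0.001, -2.051]
ft_force: [0.7, 0.3, -0.5]
grip_width: 0.7
```

```bash
python3 -m jog '[[[0,0,0,0,0,0,0.04],[0,0,0,0,0,0,0.04],[0,0,0,0,0,0,0.04],[0,0,0,0,0,0,0.04],[0,0,0,0,0,0,0.04]]]' | sed -n '2,6p'
python3 -m jog '[[[0,0,0.1,0,0,0.0004,0.04],[0,0,0.2,0,0,0.0009,0.04],[0,0,0.3,0,0,0.0014,0.04],[0,0,0.4,0,0,0.0018,0.04]]]' | sed -n '2,6p'; python3 -c "
from h import *
print(state()['moment'],state()['effort'][5])"
```

```text
eef_pos: [0.5955, 0.2278, 0.1044]
tool_rot: [3.141, 0.001, -2.051]
ft_force: [-0.6, 0.3, 3.9]
grip_width: 0.547
grip_force: 61.4
eef_pos: [0.5958, 0.2279, 0.1027]
tool_rot: [3.14, 0.002, -2.456]
ft_force: [0.7, 1.1, 2.8]
grip_width: 0.551
grip_force: 61.5
[ 0.18415791 -0.14775574  0.04570827] -1.971648707985878
```

```bash
python3 -m jog '[[[0,0,0.1,0,0,0.0005,0.04],[0,0,0.2,0,0,0.0009,0.04],[0,0,0.3,0,0,0.0014,0.04],[0,0,0.4,0,0,0.0018,0.04]]]' | sed -n '2,4p'; python3 -c "
from h import *
print(state()['moment'])"
python3 -m jog '[[[0,0,0.1,0,0,0.0005,0.04],[0,0,0.2,0,0,0.0009,0.04],[0,0,0.3,0,0,0.0014,0.04]]]' | sed -n '2,4p'; python3 -c "
from h import *
print(state()['moment'])"
```

```text
eef_pos: [0.5959, 0.2279, 0.1009]
tool_rot: [3.14, 0.001, -2.856]
ft_force: [1.2, 0.2, 3.6]
[ 0.03598277 -0.21925313 -0.0188998 ]
eef_pos: [0.5958, 0.2279, 0.0998]
tool_rot: [3.14, 0.001, 3.128]
ft_force: [-1.3, -0.4, 10.5]
[0.23791423 0.29634185 0.01414332]
```

```bash
python3 -m jog '[[[0,0,0.08,0,0,0.0002,0.04],[0,0,0.15,0,0,0.0004,0.04]]]' | sed -n '2,4p'; python3 -c "
from h import *
print(state()['moment'])"
python3 -m jog '[[[0,0,0.08,0,0,0.0002,0.04],[0,0,0.15,0,0,0.0004,0.04]]]' | sed -n '2,4p'; python3 -c "
from h import *
print(state()['moment'])"
```

```text
eef_pos: [0.5958, 0.228, 0.0998]
tool_rot: [3.139, 0.001, 2.978]
ft_force: [-1.6, -0.4, 11.4]
[0.21069114 0.19493688 0.0661466 ]
eef_pos: [0.5959, 0.2275, 0.0998]
tool_rot: [3.14, 0.001, 2.828]
ft_force: [-4.0, -5.0, 14.2]
[-0.70415824  0.59053959  0.30825734]
```

```bash
python3 -m jog '[[[0,0,0.07,0,0,0,0.04],[0,0,0.14,0,0,0,0.04]]]' | sed -n '2,4p'; python3 -c "
from h import *
print(state()['moment'])"
```

```text
eef_pos: [0.5959, 0.2271, 0.0996]
tool_rot: [3.141, 0.001, 2.69]
ft_force: [-2.4, -6.7, 11.0]
[-0.78635009  0.00999221  1.36856237]
```

```bash
python3 -m jog '[[[0,0,-0.03,0,0,-0.001,0.04],[0,0,-0.03,0,0,-0.001,0.055],[0,0,-0.03,0,0,-0.001,0.07],[0,0,-0.03,0,0,-0.001,0.08],[0,0,-0.03,0,0,-0.001,0.08],[0,0,0,0,0,-0.03,0.085],[0,0,0,0,0,-0.06,0.085],[0,0,0,0,0,-0.06,0.02],[0,0,0,0,0,-0.06,0],[0,0,0,0,0,-0.06,0],[0,0,0,0,0,-0.06,0],[0,0,0,0,0,-0.06,0]]]'
python3 -m jog '[[[0,0,0,0,0,0,0],[0,0,0,0,0,0.01,0],[0,0,0,0,0,0.02,0],[0,0,0,0,0,0.03,0],[0,0,0,0,0,0.03,0]]]' | sed -n '2,5p'
```

```text
time: 37.6
eef_pos: [0.5949, 0.2276, 0.1571]
tool_rot: [-3.141, -0.003, 2.692]
ft_force: [-0.1, -0.3, 0.1]
grip_width: 0.293
grip_force: 0.0
eef_pos: [0.5941, 0.2273, 0.1251]
tool_rot: [-3.14, -0.005, 2.692]
ft_force: [-0.8, -0.4, -1.0]
grip_width: -0.001
```

```bash
python3 -m jog '[[[0,0,0,0,0,-0.001,0],[0,0,0,0,0,-0.001,0]]]' | sed -n '2,4p'
python3 -m jog '[[[0,0,0,0,0,0.001,0],[0,0,0,0,0,0.001,0],[0,0,0,0,0,0.001,0]]]' | sed -n '2,4p'
python3 -m jog '[[[0,0,0,0,0,0.001,0],[0,0,0,0,0,0.001,0]]]' | sed -n '2,4p'
python3 -m jog '[[[0,0,0,0,0,0.001,0],[0,0,0,0,0,0.001,0]]]' | sed -n '2,4p'
```

```text
eef_pos: [0.5955, 0.2277, 0.1294]
tool_rot: [3.141, -0.001, 2.692]
ft_force: [0.2, 0.7, -0.1]
eef_pos: [0.5955, 0.2277, 0.1286]
tool_rot: [3.14, -0.001, 2.692]
ft_force: [0.2, 0.4, -0.4]
eef_pos: [0.5954, 0.2277, 0.1273]
tool_rot: [3.141, -0.001, 2.692]
ft_force: [-0.1, 1.0, 0.1]
eef_pos: [0.5953, 0.2277, 0.1262]
tool_rot: [3.141, -0.001, 2.692]
ft_force: [0.2, 0.1, 0.3]
```

```bash
python3 -m jog '[[[0,0,0,0,0,0.001,0],[0,0,0,0,0,0.001,0]]]' | sed -n '2p;4p'
python3 -m jog '[[[0,0,0,0,0,0.001,0],[0,0,0,0,0,0.001,0]]]' | sed -n '2p;4p'
python3 -m jog '[[[0,0,0,0,0,0.001,0],[0,0,0,0,0,0.001,0]]]' | sed -n '2p;4p'
```

```text
eef_pos: [0.5953, 0.2277, 0.1251]
ft_force: [0.6, 0.7, 0.5]
eef_pos: [0.5953, 0.2276, 0.1241]
ft_force: [-0.3, 0.2, -0.1]
eef_pos: [0.5953, 0.2277, 0.1231]
ft_force: [-0.1, -0.4, 0.3]
```

```bash
python3 -m jog '[[[0,0,0,0,0,-0.02,0],[0,0,0,0,0,-0.06,0],[0,0,0,0,0,-0.1,0],[0,0,0,0,0,-0.14,0],[0,0,0,0,0,-0.14,0],[0,0,0,0,0,-0.14,0],[0,0,0,0,0,-0.14,0],[0,0,0,0,0,-0.14,0]]]' | sed -n '1,4p'
python3 - <<'E'
from h import *
ci=imaging.camera_info("wrist");im=imaging.grab_frame("wrist")[:,:,::-1];cv2.imwrite("pics/w9.png",im)
p=proj(ci,[.5948,.228,.124])[0];print("pred",p)
m=(im.max(2)<50).astype(np.uint8);n,l,st,ce=cv2.connectedComponentsWithStats(m)
for i in range(1,n):
    if st[i,4]>300 and np.hypot(*(ce[i]-p))<60: print(st[i],ce[i],world(ci,ce[i],.115))
print(bot.finish_job())
E
```

```text
time: 39.93
eef_pos: [0.595, 0.2273, 0.2618]
tool_rot: [-3.141, -0.003, 2.692]
ft_force: [-0.7, -0.7, -0.5]
pred [322.27081467 187.58685213]
[ 299  154   46   54 1287] [321.90598291 178.63558664] [[0.58833201 0.23070917 0.115     ]]
the job is handed in; nothing more can be done
None
```

The job is handed in at about 40 s, but no verdict came back. The holder is level on the stand, and the nut dropped into the thread and screwed down until the twist stiffened to about 1.4 N m. A fingertip probe met nothing down to z 0.123, so the nut should be down on the holder, though I never touched its top directly.

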